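# Set a gap jig and feel its gap with a taper blade

### The job

Turn the knob of the gap jig until its pointer stands at the broad white mark on the ring under it, which opens the gap between the jig's two upright plates. Then take the taper blade out of its stand by its handle, slide it tip down and upright into the gap from above until it drags snugly between both plates, without forcing it, and finish while still holding it there at that depth. Leave the things lying around where they are.

Things in the scene. Friction and masses are not known exactly. Their poses are not given: they have to be found in the camera images.
- gap_jig: Fixed grey jig, base 92 (x) x 200 (y) x 12 mm; origin: centre of its underside; x along the slot (away from the robot at yaw 0), y left, to the knob end. At y = +58 a housing 80 x 80 mm, 56 high, carries the knob. At about y = -38 two upright steel plates face each other along y, each 50 wide (x), 9 thick, tops at z = 80; the gap between is open above, its floor at z = 17.5.
- gap_knob (a joint): Knob angle in rad (0 to 2.6), about the vertical; grows clockwise seen from above. At 0 the pointer points to the jig's -x. Stiff (about 0.1 Nm), stays where left. It moves the plate on the knob side: gap between plates = 1.87 mm + 3.33 mm per rad. Starts between 0.1 and 0.5.
- index_ring (a joint): Angle of the ring with the broad mark, same zero and direction as gap_knob (between 1.0 and 1.6): the knob is right when gap_knob equals this value within 0.1 rad. The ring is flush and need not be touched.
- knob_grip (a point): On the knob's axis, 7 mm below the top of its bar grip. The black bar is 40 mm long, 10 mm thick, 29 mm high, its top 91 mm above the desk, its foot 28 mm below the top on a disc of 42 mm diameter. The point turns with the knob: its -x points along the bar to the pointer.
- knob_pointer (a point): Tip of the white pointer nose of the knob, 25 mm from the axis.
- index_mark (a point): The one broad mark (white, 4.5 mm wide, 26 to 33 mm from the axis) on the dark ring of 67 mm diameter under the knob; this point is taken at its angle, 25 mm from the axis, where the pointer tip comes to stand.
- set_edge (a point): Middle of the inner top edge of the knob-driven plate (knob side of the gap), just under its 3 mm lead-in chamfer, 77 mm above the desk. The head that carries both plates, housing and knob floats on the base by up to 4 mm along the jig's y (pushed by well under 1 N), so the gap centres itself on the blade.
- sprung_edge (a point): The same point on the spring-backed plate opposite. The gap centre is midway between these two points.
- sprung_plate (a joint): How far the spring-backed plate is pushed back, m: 0 at rest, grows away from the gap against a spring of 4 N/mm. Snug means 0.4 to 2.8 mm (pinch of 1.6 to 11 N); over 3.6 mm the blade has been forced. The downward push felt at a snug fit is about 2 to 11 N; aim for 5 to 6 N.
- stand: Fixed aluminium stand, block 50 x 45 mm, 72 high, on a foot 70 x 60 mm, with a 28 x 15 mm slot in its top in which the taper blade hangs; origin: centre of its underside.
- taper_blade: Loose steel taper blade, 80 g; origin: middle of its lower tip, z up to the handle, x = width, y = thickness. Blade 24 mm wide, 68 long, 2 mm thick at the tip, 0.15 mm thicker per mm of height (12.2 mm at its top); above it a shoulder 34 x 20 mm, z = 68 to 74. At the start it hangs upright in the stand by its shoulder, tip 4 mm above the desk; lift it 70 mm or more to clear the stand.
- blade_handle (a point): Centre of the blade's black handle, 94 mm above its tip; handle 28 (x) x 12 (y) mm, z = 74 to 112, to be gripped across its 12 mm. In the gap the blade's x lies along the jig's x, a half turn is as good; at the marked knob angle it meets both plates when its tip is 21 to 35 mm below their edge points, and is snug some 4 to 18 mm deeper.
- mouse: Loose black computer mouse 112 x 62 x 40 mm, not to be disturbed.
- pen_blue: Loose pen, 138 mm long, not to be disturbed.
- coverslip_box: Loose small box 30 x 30 x 16 mm with a blue lid, not to be disturbed.
- dish: Loose round culture dish, 38 mm wide, 10 high, not to be disturbed.
- timer: Loose bench timer 41 x 68 x 50 mm, not to be disturbed.
- set_plate: The knob-driven steel plate (knob side of the gap), 50 x 9 x 62 mm; origin: foot of its inner face.
Things that resemble listed ones, but are neither listed nor needed, are in the scene too. Of the things that look like the taper_blade, the largest one is meant.

How it is judged:
By the outcome, as a careful person would: the job done as asked, in the order asked, and still so for the second after the job is handed in, while the arm keeps its last pose, push and grip.
It also fails if it takes over 54 s, if anything falls off the work surface, if the arm or the gripper's body presses on something with over 40 N, if the wrist force passes 120 N, or if a joint passes its speed limit or range.

### The arm

A 6-joint arm with a two-finger parallel gripper is mounted at the origin on a cart in front of the work surface, level with it; the furniture and walls round the work are solid. World frame = base frame: x ahead of the robot, y to its left, z up, the work surface at z = 0. Lengths are in m, angles in rad, forces in N, time in s.
With the tool pointing down it reaches from about 0.275 to 0.85 m from the base axis. Payload 5.2 kg.
Tool frame: the origin (TCP) lies at the very end of the fingers, on their centre line; the grasp point (between the pads) lies arm.hold_point_z behind it (arm.hold_point_z is the distance from the TCP to the grasp point, in m); z points along the fingers, y is the direction in which the jaws open and shut (so a half turn about z gives the same grasp; the last joint's range is limited). The gripper opens to 85 mm and grips with 20 to 120 N. Pads are 22 mm wide; open, the fingers measure 114 mm over their backs; the gripper's body (76 mm by 85 mm) begins 54 mm behind the grasp point. The pads swing forward as they close: fully open they stand 13 mm farther back than shut.
Start: joints at [0.918, 0.259, 1.535, -0, 1.348, -0.203], TCP at [0.239, 0.495, 0.207] pointing down, gripper open.
Joint ranges: [-3.14, 3.14], [-0.91, 2.08], [0.19, 2.58], [-1.22, 4.36], [0.22, 2.71], [-3.12, 3.12]. Speed limits (rad/s): [2.57, 2.57, 3.14, 3.14, 3.14, 3.14].

### API

Orientations are given as a rotation vector (axis times angle).
In Python, from cell import monitor, snapshot, camera_params, order, look_for, outline_of, pinpoint, arm gives the robot as it stands.
- The arm moves only by the shell command python3 -m pendant 'ROWS' [FORCE]. ROWS is JSON, a list of rows, each a list of 3 entries, a list of its own where there are three numbers: the turn, a rotation vector about the tool's x, y, z in rad, then the shift along the tool's x, y, z in mm, then the opening, from 0 (shut) to 1 (fully open). A call has 1 to 12 rows; each row is the pose to reach, as a shift and turn from the pose measured when the call began, along the tool's axes at that moment; what a row does not reach only later rows make up. A row lasts 1/8 s, in which the tool goes at most 62.5 mm and 10.7 degrees, less where a joint would pass 70% of its speed; a pose out of reach is approached as far as the arm can. A call with a gripper value outside its range is refused whole. The fingers move at their own pace and stop on an object; FORCE is the grip in N (left out, the last holds). Time passes only in rows, so rows that repeat a pose let the fingers close. It gives the time, the measured TCP pose, the force and the opening at its end, in the units of the state.
- monitor.observe(): the state, without advancing time (a new reading comes with each control period).
- snapshot(name): name is "scene" or "top"; returns the picture (420x560x3 uint8, blue, green, red); there is no depth.
- camera_params(name): a dict with "mtx" (3x3 intrinsics, pixels), "k1" (the pictures are not rectified: a ray, as slopes to the right and down, at radius r is drawn at 1 + k1 r^2 times it, then the intrinsics apply), "rvec" (rotation vector, rad) and "tvec" (3), from world to camera coordinates, as OpenCV has them. Camera axes: x right, y down, z forward; pixel columns grow to the right and rows downward; lengths in m; the calibration is good to about 2 mm. A picture is of the moment at which its call begins. camera_params takes no time and is no camera call.
- order.sign_off(): hands the job in, once; it reports no verdict.
Trained networks look in the newest picture that a camera, given by its name, has taken for a name from the list of things; names that differ only in an ending like _2 or _b are one class to them, and where a whole thing is asked for, a point or a joint stands for the part that bears it (a point fixed in the world has none). Each returns a list of dicts, best first, with "score" (0 to 1); they miss things now and then, are a little off and sometimes report something else, mostly with a low value. They report only what shows in the picture. A call takes as long as a camera call. They do not tell look-alikes from the thing itself.
- look_for(camera, query): "extent" ([centre column, centre row, width, height] in pixels, round what is visible of it).
- outline_of(camera, query): "region" (420x560 bool, what is visible of it) and "extent" ([centre column, centre row, width, height] in pixels, round what is visible of it).
- pinpoint(camera, query): "location" ([column, row] in pixels: a listed point, or the origin of a listed thing).
The state is a dict: "clock": time; "qpos": joint angles; "qd": joint speeds; "joint_torque": joint torques, N m; "eef_pos": TCP position; "tcp_rot": TCP orientation; "contact_force": force on the tool from outside, world axes, zero at the start; "moment": the same for the moment, N m; "grip_width": finger opening in m.
Only numpy, scipy, OpenCV 4.12 (cv2) and the standard library are available. Lean on these libraries where they do the work, as an engineer would, in place of code of your own. Each camera call takes 0.05 s, during which the arm holds its last target.

## Working session

There is one attempt and no reset: what is moved stays moved. The work goes in short steps, Python scripts to look and compute and a shell command to move; the robot and the scene stay as the last step left them, time stands still between calls to the robot, and variables do not carry over. Pictures are saved under pics/ and viewed, and the job is handed in when it is done.

```bash
ls; mkdir -p pics; python3 - <<'E'
from cell import *
import cv2
for n in ["scene","top"]:
    im=snapshot(n); cv2.imwrite(f"pics/{n}0.png",im); print(n,camera_params(n))
s=monitor.observe(); print(s); print(arm.hold_point_z, [a for a in dir(arm) if a[0]!='_'])
E
```

```text
pics
scene {'mtx': array([[538.19234191,   0.        , 273.89076707],
       [  0.        , 538.19234191, 211.05763619],
       [  0.        ,   0.        ,   1.        ]]), 'k1': 0.02247530532324241, 'rvec': array([ 0.61722034, -2.27812845,  1.54692501]), 'tvec': array([0.39559938, 0.19219642, 1.05245819])}
top {'mtx': array([[488.10024772,   0.        , 277.28413147],
       [  0.        , 488.10024772, 218.61909132],
       [  0.        ,   0.        ,   1.        ]]), 'k1': -0.17813014581384662, 'rvec': array([ 2.05273697, -2.17573984,  0.2163888 ]), 'tvec': array([-0.01526244,  0.47003654,  1.33782843])}
{'clock': 0.1, 'qpos': array([ 9.18193063e-01,  2.59300943e-01,  1.53596983e+00,  1.96836970e-05,
        1.34798004e+00, -2.02805513e-01]), 'qd': array([-8.31578220e-05, -3.32599451e-04, -3.71072824e-03,  1.27097380e-04,
        2.80425437e-04, -1.59465924e-03]), 'joint_torque': array([ 7.81322160e-04, -4.46971858e+01, -2.91250187e+01, -3.94904910e-04,
        6.38498372e-03,  4.05000321e-05]), 'eef_pos': array([0.23879439, 0.49489898, 0.20614279]), 'tcp_rot': array([-7.00448832e-01, -3.06178700e+00,  2.35697096e-03]), 'contact_force': array([-0.25183325, -1.17781606, -0.65010245]), 'moment': array([0.01177983, 0.00160402, 0.00299178]), 'grip_width': 0.08557105728222474}
0.0187 ['Unreachable', 'hold_point_z']
```

View pics/scene0.png

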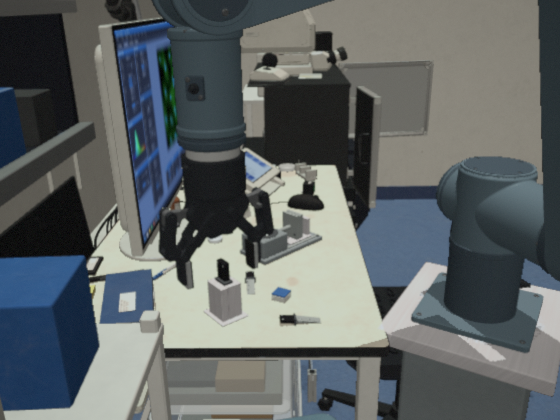

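View pics/top0.png

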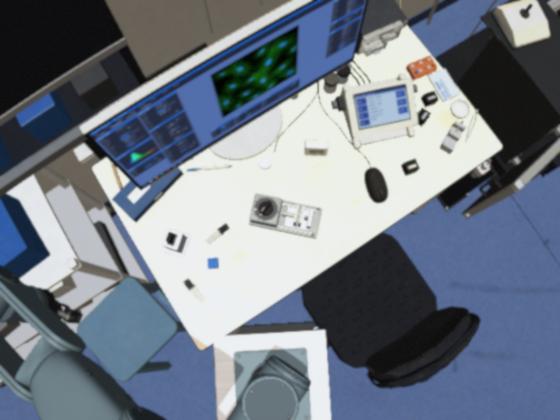

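The scene view shows the gripper in front of the jig (about 285,235), the stand with the blade (225,290), and a loose lookalike (300,320). The top view shows the jig at (285,215), the stand at (175,242), and loose lookalikes at (218,233) and (193,289).

```bash
cat > h.py <<'E'
import numpy as np, cv2
from scipy.optimize import least_squares
from scipy.spatial.transform import Rotation as R
from cell import *
P={n:camera_params(n) for n in("scene","top")}
def proj(n,X):
    p=P[n]; X=np.atleast_2d(X).astype(float)
    o,_=cv2.projectPoints(X,p['rvec'],p['tvec'],p['mtx'],np.array([p['k1'],0,0,0.])); return o[:,0]
def ray(n,uv):
    p=P[n]; M=cv2.Rodrigues(p['rvec'])[0]
    u=cv2.undistortPoints(np.array([[uv]],float),p['mtx'],np.array([p['k1'],0,0,0.]))[0,0]
    return -M.T@p['tvec'], M.T@np.r_[u,1]
def plane(n,uv,z):
    c,d=ray(n,uv); return c+d*(z-c[2])/d[2]
def tri(a,b,z=None):
    f=lambda X:np.r_[proj("scene",X)[0]-a,proj("top",X)[0]-b]
    r=least_squares(f,plane("top",b,0.05)); return r.x,r.fun
def crop(im,u,v,w,h,s):
    return cv2.resize(im[int(v-h/2):int(v+h/2),int(u-w/2):int(u+w/2)],None,fx=s,fy=s,interpolation=cv2.INTER_CUBIC)
E
python3 - <<'E'
from h import *
for n in("scene","top"):
    im=snapshot(n)
    print(n,"tcp",proj(n,monitor.observe()['eef_pos']))
    for q in["gap_jig","knob_grip","knob_pointer","index_mark","set_edge","sprung_edge","stand","taper_blade","blade_handle"]:
        for d in pinpoint(n,q)[:3]: print(n,q,np.round(d['location'],1),round(d['score'],2))
a=snapshot("scene");cv2.imwrite("pics/c1.png",crop(a,260,270,160,120,5))
b=snapshot("top");cv2.imwrite("pics/c2.png",crop(b,250,235,200,150,4))
cv2.imwrite("pics/c3.png",crop(b,285,215,80,60,10))
E
```

```text
scene tcp [[221.19275572 301.66235819]]
scene gap_jig [284.8 247.1] 0.59
scene gap_jig [295.3 233.2] 0.31
scene knob_grip [280.9 300.5] 0.33
scene index_mark [256.6 237.4] 0.59
scene set_edge [290.9 213.6] 0.82
scene sprung_edge [291.4 213.4] 0.55
scene stand [226.4 311. ] 0.65
scene taper_blade [323.2 318.4] 0.84
scene taper_blade [250.8 295.9] 0.46
scene blade_handle [247.  276.2] 0.59
scene blade_handle [221.1 267.5] 0.54
scene blade_handle [285.4 316.6] 0.51
top tcp [[ 69.31448611 307.04282575]]
top gap_jig [285.7 214.6] 0.82
top knob_grip [265.3 205.8] 0.46
top knob_pointer [261.8 215.6] 0.49
top index_mark [257.4 210.3] 0.55
top set_edge [298.2 213.1] 0.57
top set_edge [264.4 205.6] 0.4
top sprung_edge [298.  212.9] 0.41
top stand [175.1 241.9] 0.76
top stand [284.6 216.4] 0.67
top taper_blade [176.6 242.4] 0.68
top taper_blade [201.5 300.1] 0.6
top taper_blade [207.8 243.2] 0.57
top blade_handle [226.2 226.3] 0.68
top blade_handle [172.4 236.1] 0.63
top blade_handle [191.9 280.6] 0.48
```

View pics/c1.png

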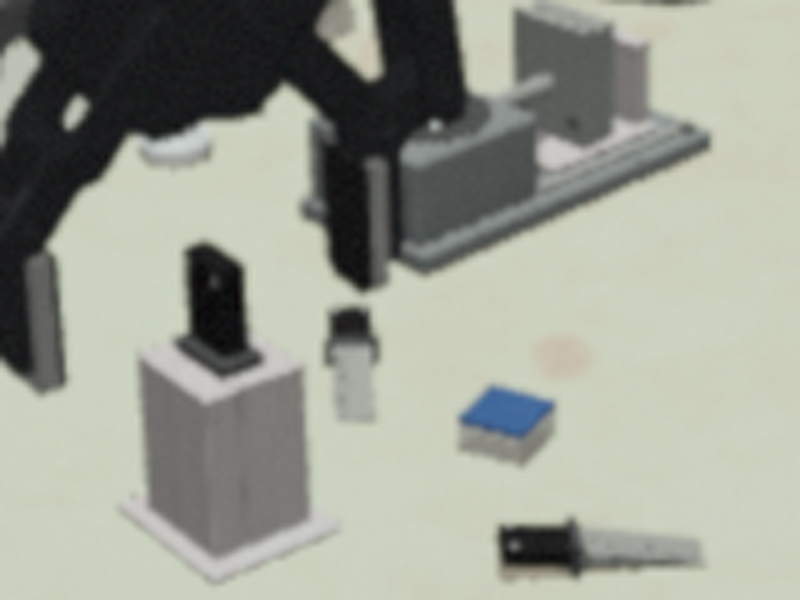

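View pics/c2.png

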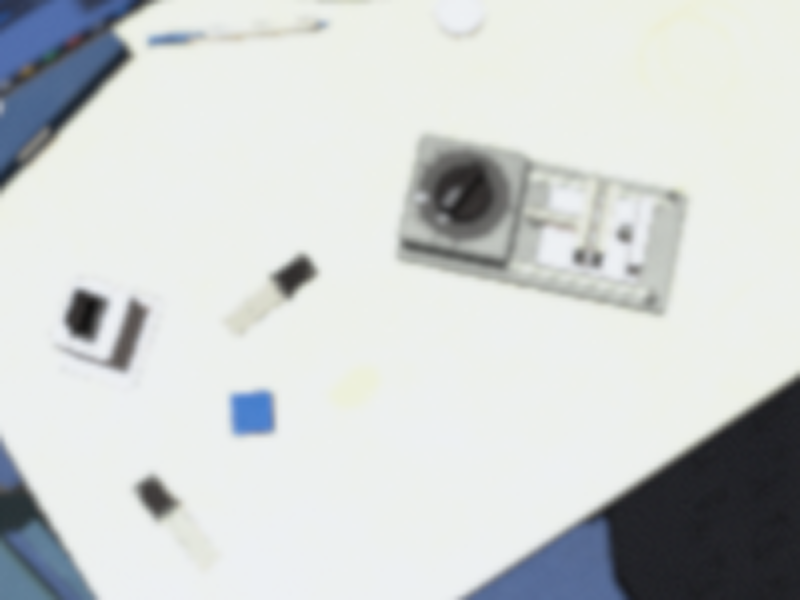

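View pics/c3.png

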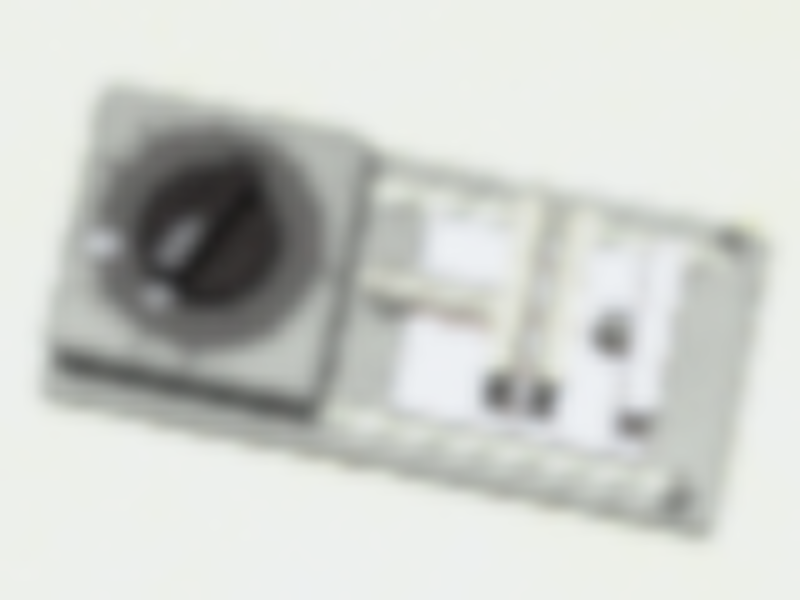

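The jig's pointer is at about (261,214.7) and the broad mark at (255,209.3) in the top picture. The real blade is the one standing in the stand. Next I fit poses.

```bash
python3 - <<'E'
from h import *
for n in P:
    print(n,"cam",ray(n,(280,210))[0].round(3))
print("clock",monitor.observe()['clock'])
# top clicks of the jig, c3 -> px
c=lambda x,y:(245+(x+.5)/10-.5,185+(y+.5)/10-.5)
B={'lr':(c(712,537),(-46,-100)),'ur':(c(770,240),(46,-100)),'ll':(c(42,402),(-46,100))}
for k,(uv,_) in B.items(): print(k,plane("top",uv,.012).round(4))
H=[(c(108,82),(40,98)),(c(372,150),(40,18)),(c(315,402),(-40,18)),(c(60,350),(-40,98))]
for uv,_ in H: print('h',plane("top",uv,.056).round(4))
def f(p):
    ca,sa=np.cos(p[2]),np.sin(p[2]); r=[]
    for L,z in((list(B.values()),12),(H,56)):
        for uv,(x,y) in L:
            if z==56: y+=p[3]
            X=[p[0]+(ca*x-sa*y)/1e3,p[1]+(sa*x+ca*y)/1e3,z/1e3]
            r+=list(proj("top",X)[0]-uv)
    return np.r_[r,p[3]*.02]
s=least_squares(f,[.5,.1,0,0],x_scale=[.1,.1,.1,1]);print(s.x,s.fun.round(2))
p=s.x
J=lambda x,y,z:[p[0]+(np.cos(p[2])*x-np.sin(p[2])*y)/1e3,p[1]+(np.sin(p[2])*x+np.cos(p[2])*y)/1e3,z/1e3]
# compare in scene
im=cv2.resize(snapshot("scene"),None,fx=4,fy=4,interpolation=cv2.INTER_CUBIC); it=cv2.resize(snapshot("top"),None,fx=8,fy=8,interpolation=cv2.INTER_CUBIC)
def box(img,n,k,x0,x1,y0,y1,z0,z1):
    for z in(z0,z1):
        q=[proj(n,J(x,y,z))[0] for x,y in((x0,y0),(x1,y0),(x1,y1),(x0,y1))]
        cv2.polylines(img,[np.int32([(a+.5)*k-.5 for a in q])],True,(0,0,255),1)
for img,n,k in((im,"scene",4),(it,"top",8)):
    box(img,n,k,-46,46,-100,100,0,12); box(img,n,k,-40,40,18+p[3],98+p[3],12,56)
    box(img,n,k,-25,25,-38-2,-38-2-9,17.5,80)
    u=[proj(n,J(33.5*np.cos(a),58+p[3]+33.5*np.sin(a),57))[0] for a in np.arange(0,6.3,.1)]
    cv2.polylines(img,[np.int32([(a+.5)*k-.5 for a in u])],True,(0,255,0),1)
cv2.imwrite("pics/o1.png",im[780:1100,860:1360]); cv2.imwrite("pics/o2.png",it[1440:1960,1940:2640])
E
```

```text
scene cam [-0.141  0.978  0.57 ]
top cam [ 0.189 -0.033  1.405]
clock 1.2
lr [ 0.4113 -0.1505  0.012 ]
ur [ 0.4982 -0.174   0.012 ]
ll [0.4624 0.0411 0.012 ]
h [0.5456 0.0157 0.056 ]
h [ 0.5212 -0.0584  0.056 ]
h [ 0.4493 -0.038   0.056 ]
h [0.4684 0.033  0.056 ]
[ 0.48112205 -0.06643424 -0.26657049 -1.4646407 ] [ 0.1   0.3   0.32 -0.35 -0.37 -0.21 -0.16  0.18  0.87 -1.02  0.73  0.79
 -1.49  0.24 -0.03]
```

View pics/o1.png

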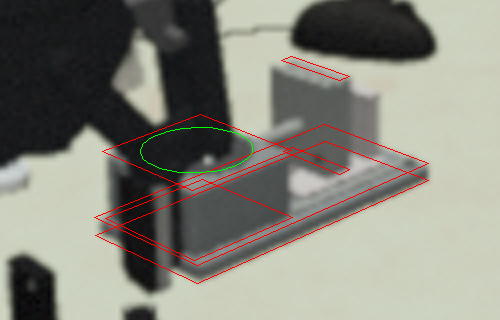

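View pics/o2.png

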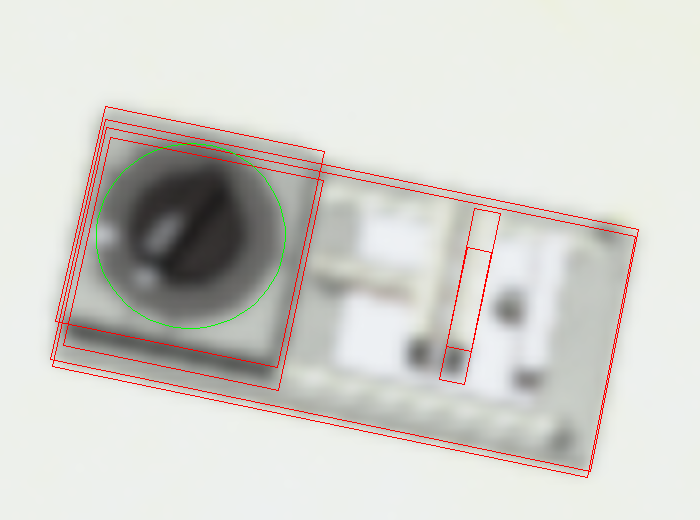

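```bash
cat >> h.py <<'E'
def down(psi):
    "tool z down, tool y at world azimuth psi"
    y=np.array([np.cos(psi),np.sin(psi),0]); z=np.array([0,0,-1.]); return np.c_[np.cross(y,z),y,z]
def row(pos,psi=None,s=None):
    s=s or monitor.observe(); A=R.from_rotvec(s['tcp_rot']).as_matrix()
    T=A if psi is None else down(psi)
    rv=R.from_matrix(A.T@T).as_rotvec(); t=A.T@(np.array(pos)-s['eef_pos'])*1e3
    return rv.round(4).tolist(),t.round(2).tolist()
def st():
    s=monitor.observe(); A=R.from_rotvec(s['tcp_rot']).as_matrix()
    print("t",round(s['clock'],2),"pos",s['eef_pos'].round(4),"psi",round(float(np.arctan2(A[1,1],A[0,1])),3),"tilt",A[:,2].round(4),"F",s['contact_force'].round(2),"M",s['moment'].round(2),"g",round(s['grip_width'],4),"q6",s['qpos'].round(2))
E
python3 - <<'E'
from h import *
st()
psi=2.69
print(row((.40,.15,.32)),row((.34,-.20,.32)))
E
```

```text
t 1.3 pos [0.2391 0.4953 0.2069] psi 1.121 tilt [ 0.  0. -1.] F [-0.44  0.41 -0.51] M [0.04 0.01 0.01] g 0.0852 q6 [ 0.92  0.26  1.54  0.    1.35 -0.2 ]
([0.0, 0.0, 0.0], [-295.02, -241.04, -113.1]) ([0.0, 0.0, 0.0], [-393.14, -582.32, -113.1])
```

```bash
python3 -m pendant '[[[0,0,0],[-295,-241,-113],1],[[0,0,0],[-295,-241,-113],1],[[0,0,0],[-295,-241,-113],1],[[0,0,0],[-295,-241,-113],1],[[0,0,0],[-295,-241,-113],1],[[0,0,0],[-393,-582,-113],1],[[0,0,0],[-393,-582,-113],1],[[0,0,0],[-393,-582,-113],1],[[0,0,0],[-393,-582,-113],1],[[0,0,0],[-393,-582,-113],1],[[0,0,0],[-393,-582,-113],1],[[0,0,0],[-393,-582,-113],1]]'
python3 - <<'E'
from h import *
st()
a=snapshot("scene");cv2.imwrite("pics/s2.png",a);cv2.imwrite("pics/s2c.png",crop(a,288,230,100,75,8))
b=snapshot("top");cv2.imwrite("pics/t2.png",b)
for n in P:
    for q in["gap_jig","knob_grip","knob_pointer","index_mark","set_edge","sprung_edge","stand","taper_blade","blade_handle"]:
        for d in pinpoint(n,q)[:3]: print(n,q,np.round(d['location'],1),round(d['score'],2))
E
```

```text
clock: 2.8
eef_pos: [0.3394, -0.2021, 0.3203]
tcp_rot: [0.703, 3.061, -0.001]
contact_force: [0.5, 0.1, 0.9]
grip_width: 0.0859
t 2.8 pos [ 0.3394 -0.2021  0.3203] psi 1.119 tilt [ 8.e-04 -8.e-04 -1.e+00] F [0.47 0.09 0.86] M [ 0.02 -0.07 -0.02] g 0.0859 q6 [-0.82 -0.09  1.65  0.    1.58 -1.94]
scene gap_jig [283.1 245.5] 0.66
scene gap_jig [213.7 239.7] 0.42
scene knob_grip [263.7 220.7] 0.56
scene knob_pointer [266.2 232.6] 0.74
scene index_mark [257.9 237.8] 0.48
scene set_edge [293.3 215.8] 0.94
scene sprung_edge [293.3 210.9] 0.55
scene stand [225.8 311.9] 0.61
scene taper_blade [320.2 321.2] 0.84
scene taper_blade [250.8 296.9] 0.52
scene blade_handle [221.6 269.6] 0.88
scene blade_handle [284.  318.6] 0.82
top gap_jig [286.1 218.5] 0.95
top knob_grip [267.8 205.5] 0.64
top knob_pointer [263.3 215.5] 0.44
top index_mark [259.3 208.3] 0.58
top set_edge [298.2 213.9] 0.59
top sprung_edge [300. 215.] 0.65
top sprung_edge [214.6 262.7] 0.53
top stand [174.4 244.5] 0.89
top stand [300.5 216.2] 0.6
top taper_blade [177.1 244.3] 0.66
top taper_blade [208.4 239.5] 0.66
top taper_blade [203.5 304.1] 0.48
top blade_handle [224.5 227.4] 0.74
top blade_handle [190.9 280.8] 0.74
top blade_handle [169.5 240.1] 0.65
```

View pics/s2c.png

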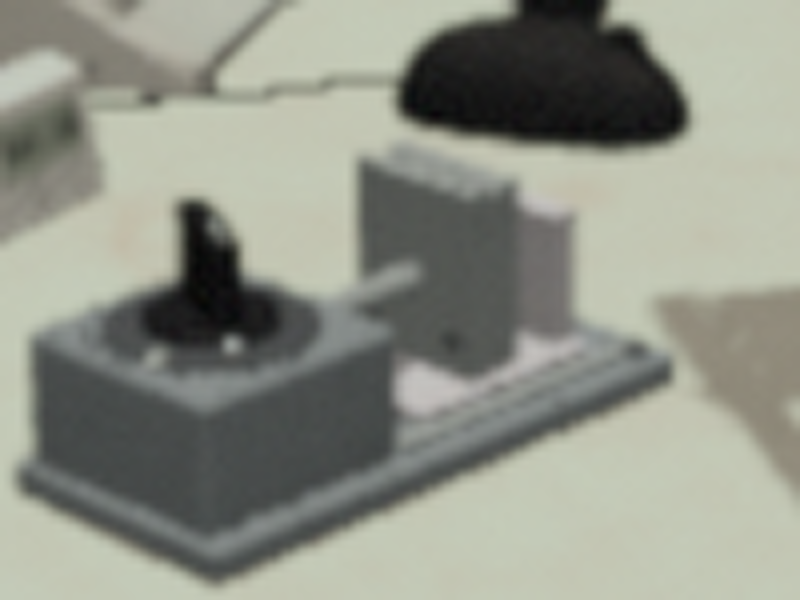

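View pics/t2.png

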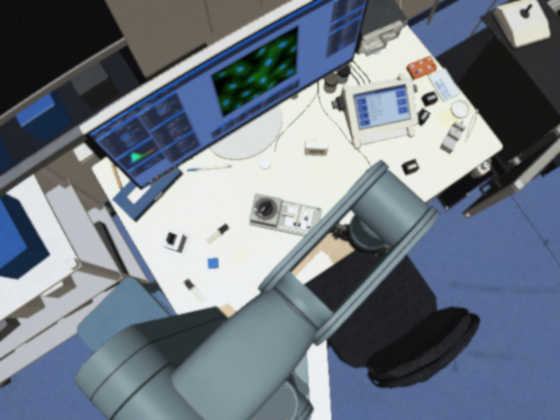

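View pics/s2.png

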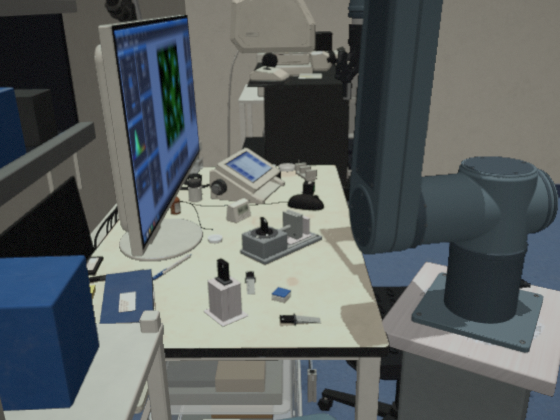

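The scene picture is now clear of the arm: the pointer nose is at about (266.6,234.5), the mark at (257.3,236), the plates near (293,213).

```bash
cat > jig.py <<'E'
from h import *
c=lambda x,y:np.array((245+(x+.5)/10-.5,185+(y+.5)/10-.5))
e=lambda x,y:np.array((238+(x+.5)/8-.5,192+(y+.5)/8-.5))
# (cam,uv,x,y,z,head?)
D=[("top",c(712,537),-46,-100,12,0),("top",c(770,240),46,-100,12,0),("top",c(42,402),-46,100,12,0),
("top",c(108,82),40,98,56,1),("top",c(372,150),40,18,56,1),("top",c(315,402),-40,18,56,1),("top",c(60,350),-40,98,56,1),
("scene",e(215,552),-46,100,12,0),("scene",e(215,580),-46,100,0,0),("scene",e(20,467),46,100,12,0),("scene",e(672,356),-46,-100,12,0),("scene",e(672,378),-46,-100,0,0),
("scene",e(208,410),-40,98,56,1),("scene",e(208,533),-40,98,12,1),("scene",e(33,338),40,98,56,1),("scene",e(392,338),-40,18,56,1)]
def JJ(p,x,y,z): return np.array([p[0]+(np.cos(p[2])*x-np.sin(p[2])*y)/1e3,p[1]+(np.sin(p[2])*x+np.cos(p[2])*y)/1e3,z/1e3])
def fit(cams):
    def f(p):
        r=[]
        for n,uv,x,y,z,h in D:
            if n in cams: r+=list(proj(n,JJ(p,x,y+h*p[3],z))[0]-uv)
        return np.r_[r,.1*p[3]]
    return least_squares(f,[.48,-.06,-.26,0],x_scale=[.1,.1,.1,1],loss='soft_l1')
E
python3 - <<'E'
from jig import *
for cs in(["top"],["scene"],["top","scene"]):
    s=fit(cs);p=s.x; print(cs,p.round(4),s.fun.round(1))
    print("  axis",JJ(p,0,58+p[3],84).round(4))
    for n,pu,mu in(("top",c(160,297),c(100,243)),("scene",e(233,344),e(158,356))):
      ax=JJ(p,0,58+p[3],0)
      for zz in(.064,):
        v=plane(n,pu,zz)-ax; w=plane(n,mu,.056)-ax
        th=lambda v:(np.pi+p[2]-np.arctan2(v[1],v[0]))
        print("   ",n,"ptr",th(v).round(3),np.hypot(*v[:2]).round(4),"mark",th(w).round(3),np.hypot(*w[:2]).round(4))
E
```

```text
['top'] [ 0.4811 -0.0665 -0.2675 -0.9633] [ 0.1  0.3  0.3 -0.3 -0.4 -0.2 -0.3  0.1  0.7 -1.1  0.6  0.8 -1.7  0.2
 -0.1]
  axis [ 0.4962 -0.0115  0.084 ]
    top ptr 0.497 0.022 mark 1.382 0.0318
    scene ptr 0.513 0.0318 mark 1.38 0.0251
['scene'] [ 0.481  -0.0672 -0.2535 -0.3124] [ 0.3  0.3  0.5  1.5 -1.5 -0.8  0.2 -0.9  0.2  0.6 -0.4 -0.4  0.1  1.6
 -1.5 -0.9  1.1 -1.6 -0. ]
  axis [ 0.4955 -0.0114  0.084 ]
    top ptr 0.531 0.0215 mark 1.418 0.0318
    scene ptr 0.54 0.0312 mark 1.422 0.025
['top', 'scene'] [ 0.4809 -0.0668 -0.2606 -0.8645] [ 0.4  0.2  0.4 -0.5 -0.2  0.1 -0.3  0.4  0.7 -1.   0.7  0.9 -1.5  0.5
 -0.   0.4  0.1  1.5 -1.6 -0.9  0.4 -0.7  0.3  0.8 -0.5 -0.4 -0.   1.5
 -1.5 -1.1  1.1 -1.6 -0.1]
  axis [ 0.4956 -0.0116  0.084 ]
    top ptr 0.529 0.0217 mark 1.407 0.032
    scene ptr 0.537 0.0315 mark 1.41 0.0253
```

```bash
python3 - <<'E'
from h import *
print(row((.4957,-.0115,.16),.81))
E
```

```text
([-0.0001, 0.0, 0.3109], [-58.39, 237.2, 159.9])
```

```bash
python3 -m pendant '[[[0,0,0.311],[-58.4,237.2,159.9],0.6],[[0,0,0.311],[-58.4,237.2,159.9],0.6],[[0,0,0.311],[-58.4,237.2,159.9],0.6],[[0,0,0.311],[-58.4,237.2,159.9],0.6],[[0,0,0.311],[-58.4,237.2,159.9],0.6],[[0,0,0.311],[-58.4,237.2,159.9],0.6],[[0,0,0.311],[-58.4,237.2,159.9],0.6]]'
python3 - <<'E'
from h import *
st()
a=snapshot("scene");cv2.imwrite("pics/s3c.png",crop(a,268,210,100,75,8))
print(row((.4957,-.0115,.0665),.81)); p=monitor.observe()['eef_pos']; print(proj("scene",p))
E
```

```text
clock: 4.68
eef_pos: [0.4956, -0.0117, 0.16]
tcp_rot: [-1.165, -2.917, 0.001]
contact_force: [-0.8, -0.3, 0.4]
grip_width: 0.0505
t 4.67 pos [ 0.4956 -0.0117  0.16  ] psi 0.811 tilt [-6.e-04 -3.e-04 -1.e+00] F [-0.82 -0.34  0.38] M [ 0.03 -0.01 -0.09] g 0.0505 q6 [-0.25  0.2   1.73 -0.    1.21 -1.06]
([0.0, 0.0008, -0.0004], [0.61, 0.4, 94.07])
[[262.74360953 190.95588426]]
```

View pics/s3c.png

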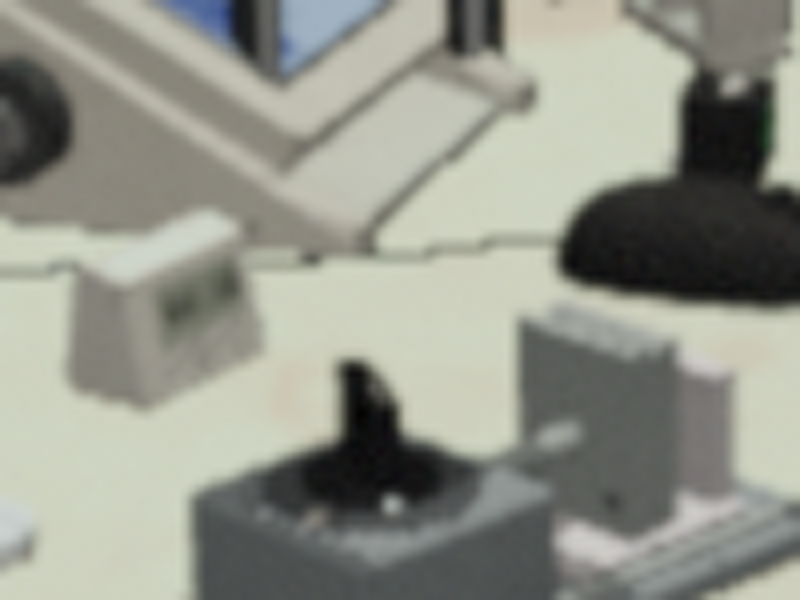

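```bash
python3 - <<'E'
from h import *
cv2.imwrite("pics/s4.png",snapshot("scene"));cv2.imwrite("pics/t4.png",snapshot("top")); st()
E
```

```text
t 4.83 pos [ 0.4959 -0.0125  0.161 ] psi 0.809 tilt [ 1.7e-03 -6.0e-04 -1.0e+00] F [-0.2  -0.49 -0.44] M [ 0.01 -0.04  0.02] g 0.0516 q6 [-0.25  0.2   1.73 -0.    1.21 -1.06]
```

View pics/s4.png

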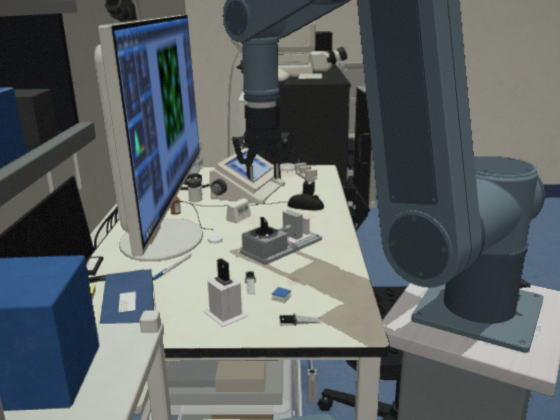

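View pics/t4.png

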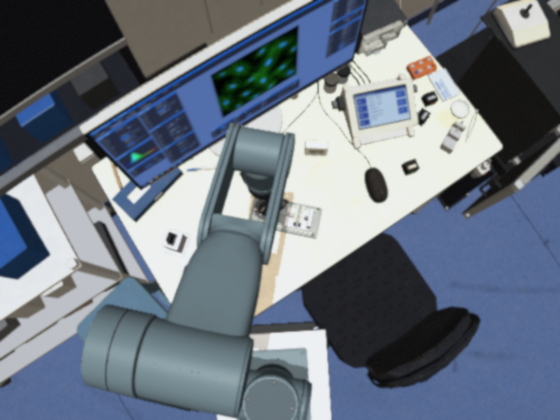

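```bash
python3 - <<'E'
from h import *
b=cv2.imread("pics/s4.png");p=monitor.observe()['eef_pos']
k=proj("scene",p)[0]; k2=proj("scene",p+[0,0,.0187])[0];print(k)
for q in(k,k2): b[int(round(q[1])),int(round(q[0]))]=(0,0,255)
cv2.imwrite("pics/s4c.png",crop(b,265,185,80,60,10))
b=cv2.imread("pics/scene0.png");q=proj("scene",[.23879,.4949,.2061])[0];b[int(round(q[1])),int(round(q[0]))]=(0,0,255)
cv2.imwrite("pics/s0c.png",crop(b,220,230,160,140,5))
for k in ("pen_blue","coverslip_box","timer"):
    pass
E
```

```text
[262.78684554 190.71297151]
```

View pics/s4c.png

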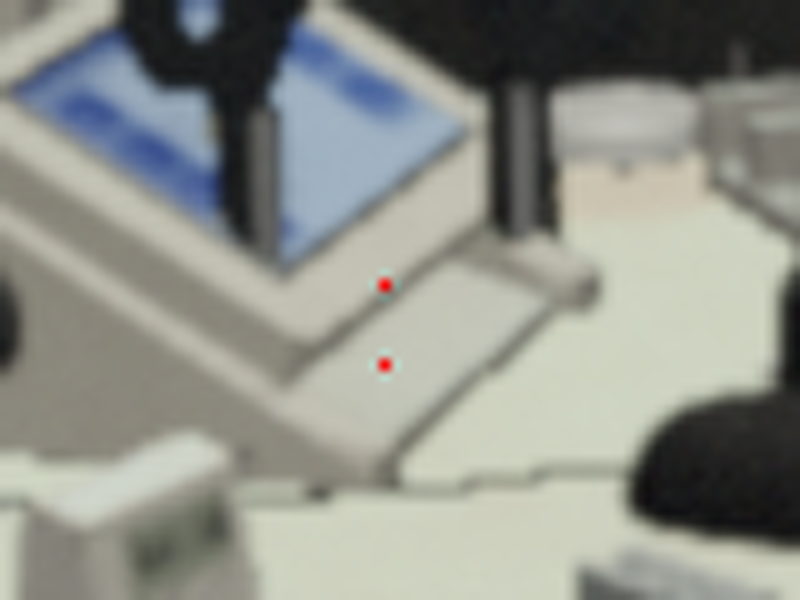

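View pics/s0c.png

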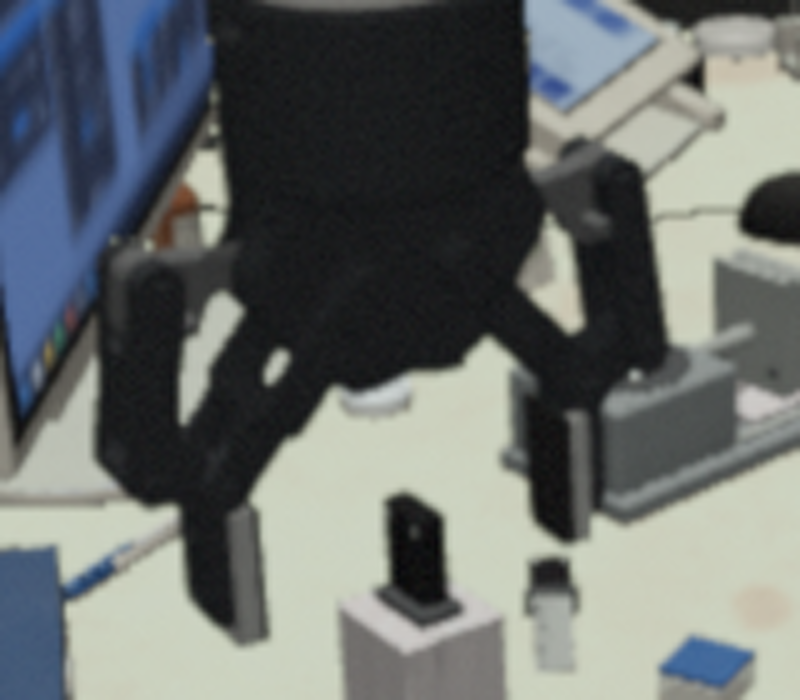

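```bash
python3 -m pendant '[[[0,0,0],[0,0,0],0],[[0,0,0],[0,0,0],0],[[0,0,0],[0,0,0],0],[[0,0,0],[0,0,0],0],[[0,0,0],[0,0,0],0],[[0,0,0],[0,0,0],0]]' 40
python3 - <<'E'
from h import *
st()
b=snapshot("scene");p=monitor.observe()['eef_pos']
k=proj("scene",p)[0]; k2=proj("scene",p+[0,0,.0187])[0];print(k,k2)
for q in(k,k2): b[int(round(q[1])),int(round(q[0]))]=(0,0,255)
cv2.imwrite("pics/s5c.png",crop(b,265,185,80,60,10))
E
```

```text
clock: 5.58
eef_pos: [0.4959, -0.0125, 0.161]
tcp_rot: [1.168, 2.915, -0.0]
contact_force: [0.2, -0.1, 0.1]
grip_width: 0.0
t 5.58 pos [ 0.4959 -0.0125  0.161 ] psi 0.809 tilt [ 1.7e-03 -7.0e-04 -1.0e+00] F [ 0.23 -0.07  0.06] M [ 0.01 -0.07 -0.  ] g 0.0 q6 [-0.25  0.2   1.73 -0.    1.21 -1.06]
[262.78529381 190.73222116] [262.562325   183.05241327]
```

View pics/s5c.png

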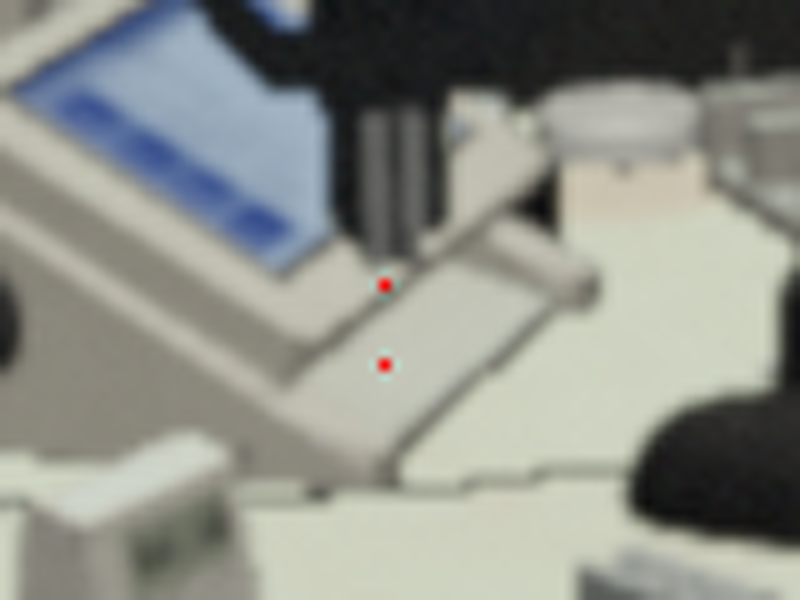

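```bash
python3 - <<'E'
from h import *
b=snapshot("top");p=monitor.observe()['eef_pos']
for z in(0,.025,.1,.2):
    q=proj("top",p+[0,0,z])[0];print(z,q); b[int(round(q[1])),int(round(q[0]))]=(0,0,255)
cv2.imwrite("pics/t5c.png",crop(b,265,195,100,75,8))
# wrist centre line in scene
for z in(.1,.15,.2,.3):print(z,proj("scene",p+[0,0,z])[0])
E
```

```text
0 [265.0336163  200.31771018]
0.025 [264.74917158 198.00586311]
0.1 [263.82617297 190.49955007]
0.2 [262.40451131 178.92409533]
0.1 [261.55829534 148.6577391 ]
0.15 [260.91705004 126.63420155]
0.2 [260.25451517 103.9078168 ]
0.3 [258.86051766  56.18371176]
```

View pics/t5c.png

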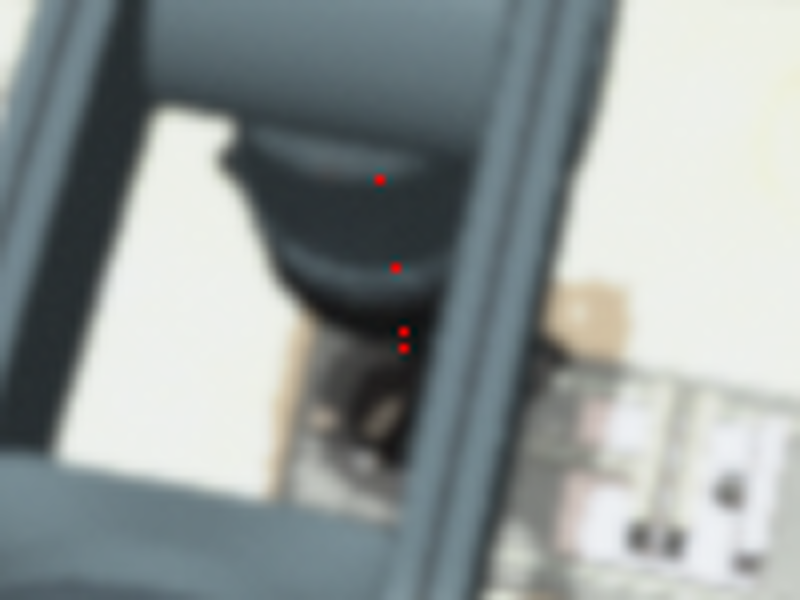

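The fingers end about 25 mm above where the reported TCP projects, while the horizontal position agrees. I'll descend part way with the fingers open and compare directly with the knob.

```bash
python3 -m pendant '[[[0,0,0],[0.2,0.8,40],0.45],[[0,0,0],[0.2,0.8,70],0.45],[[0,0,0],[0.2,0.8,70],0.45],[[0,0,0],[0.2,0.8,70],0.45],[[0,0,0],[0.2,0.8,70],0.45]]'
python3 - <<'E'
from h import *
st()
b=snapshot("scene");p=monitor.observe()['eef_pos']
k=proj("scene",p)[0]; k2=proj("scene",p+[0,0,.0187])[0];print(k,k2)
for q in(k,k2): b[int(round(q[1])),int(round(q[0]))]=(0,0,255)
cv2.imwrite("pics/s6c.png",crop(b,265,215,80,60,10))
E
```

```text
clock: 6.3
eef_pos: [0.4976, -0.0121, 0.0925]
tcp_rot: [1.167, 2.912, 0.001]
contact_force: [-0.8, 0.1, 1.0]
grip_width: 0.0381
t 6.3 pos [ 0.4976 -0.0121  0.0925] psi 0.809 tilt [ 0.0044 -0.0013 -1.    ] F [-0.78  0.05  0.98] M [0.02 0.05 0.  ] g 0.0381 q6 [-0.25  0.27  1.82 -0.    1.04 -1.06]
[262.92009683 218.16907975] [262.70270214 210.79221001]
```

View pics/s6c.png

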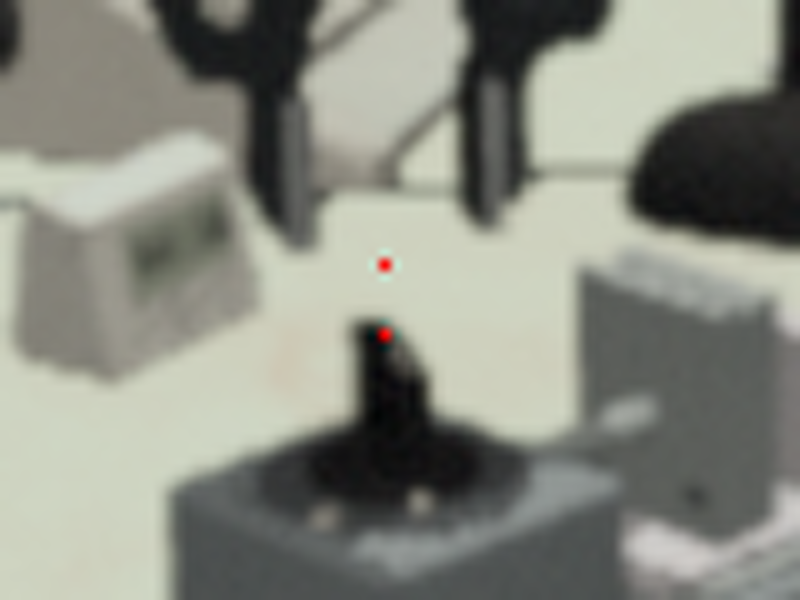

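```bash
python3 - <<'E'
from h import *
print(row((.4957,-.0115,.0665),.81))
E
python3 -m pendant '[[[0,0,0],[1,1,10],0.45],[[0,0,0],[1.5,1,20],0.45],[[0,0,0],[1.5,1,26],0.45],[[0,0,0],[1.5,1,26],0.45]]'
python3 - <<'E'
from h import *
st()
b=snapshot("scene");p=monitor.observe()['eef_pos']
k=proj("scene",p)[0]; k2=proj("scene",p+[0,0,.0187])[0];print(k,k2)
for q in(k,k2): b[int(round(q[1])),int(round(q[0]))]=(0,0,255)
cv2.imwrite("pics/s7c.png",crop(b,265,215,80,60,10))
E
```

```text
([0.002, 0.0039, -0.0013], [1.75, -0.87, 25.82])
clock: 6.85
eef_pos: [0.4965, -0.0102, 0.0655]
tcp_rot: [1.167, 2.914, 0.0]
contact_force: [0.1, 0.9, -0.4]
grip_width: 0.0385
t 6.85 pos [ 0.4965 -0.0102  0.0655] psi 0.809 tilt [ 2.4e-03 -9.0e-04 -1.0e+00] F [ 0.05  0.93 -0.4 ] M [-0.03 -0.04 -0.04] g 0.0385 q6 [-0.25  0.31  1.85 -0.    0.98 -1.05]
[263.03033224 228.75972501] [262.81501066 221.48512504]
```

View pics/s7c.png

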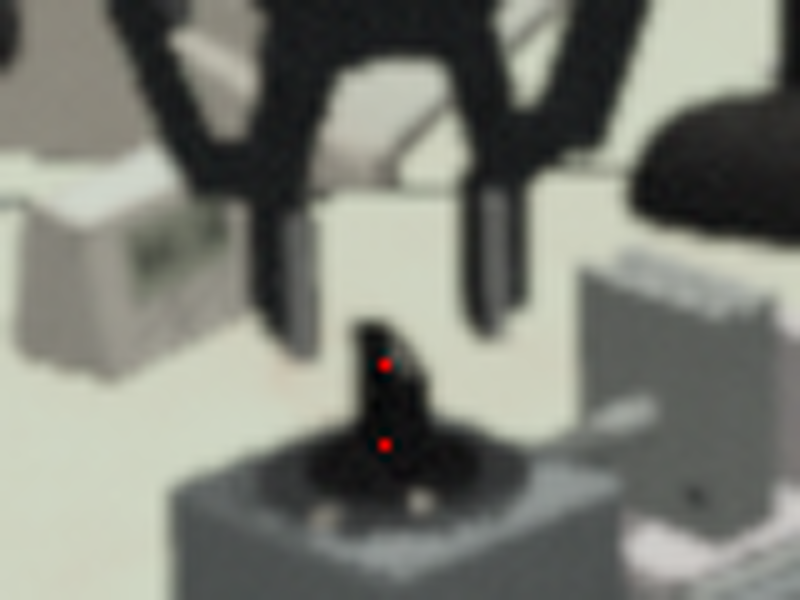

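```bash
python3 -m pendant '[[[0,0,0],[0,-1,5],0.45],[[0,0,0],[0,-1,10],0.45],[[0,0,0],[0,-1,14],0.45],[[0,0,0],[0,-1,18],0.45],[[0,0,0],[0,-1,18],0.45]]'
python3 - <<'E'
from h import *
st()
b=snapshot("scene")
cv2.imwrite("pics/s8c.png",crop(b,265,215,80,60,10))
E
```

```text
clock: 7.52
eef_pos: [0.496, -0.011, 0.0476]
tcp_rot: [1.167, 2.914, 0.0]
contact_force: [0.1, 0.2, 0.1]
grip_width: 0.0381
t 7.53 pos [ 0.496  -0.011   0.0476] psi 0.809 tilt [ 2.6e-03 -9.0e-04 -1.0e+00] F [0.08 0.16 0.06] M [ 0.03  0.05 -0.03] g 0.0381 q6 [-0.25  0.33  1.87 -0.    0.93 -1.06]
```

View pics/s8c.png

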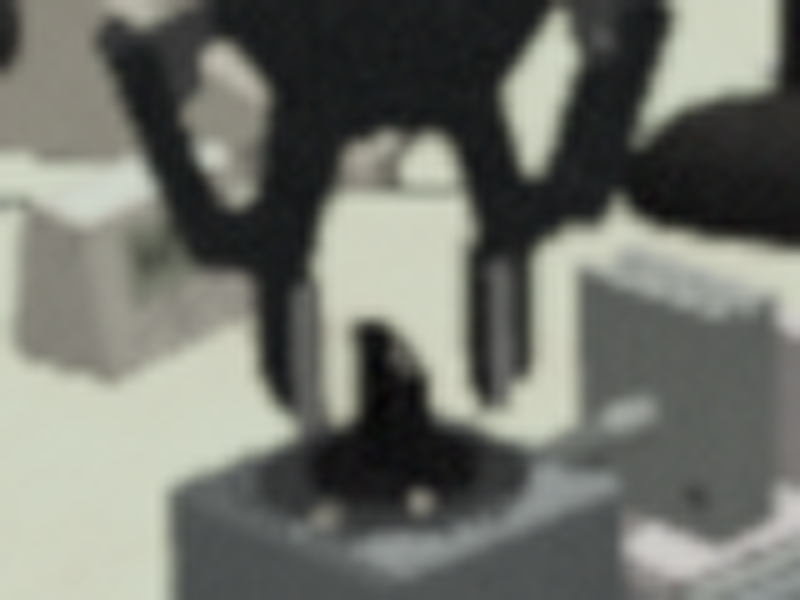

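The pads straddle the bar and there is no contact force, so the real fingertips are about 23 mm short of the reported TCP. Now I close on the bar.

```bash
python3 -m pendant '[[[0,0,0],[0,0,-1],0],[[0,0,0],[0,0,-1],0],[[0,0,0],[0,0,-1],0],[[0,0,0],[0,0,-1],0]]' 45
python3 - <<'E'
from h import *
st()
b=snapshot("scene")
cv2.imwrite("pics/s9c.png",crop(b,265,215,80,60,10))
E
```

```text
clock: 8.07
eef_pos: [0.4966, -0.0111, 0.0492]
tcp_rot: [1.167, 2.912, 0.0]
contact_force: [0.6, -1.0, 5.0]
grip_width: 0.0087
t 8.07 pos [ 0.4966 -0.0111  0.0492] psi 0.809 tilt [ 0.0039 -0.0012 -1.    ] F [ 0.57 -0.96  4.96] M [0.04 0.06 0.08] g 0.0087 q6 [-0.25  0.33  1.87 -0.    0.94 -1.06]
```

View pics/s9c.png

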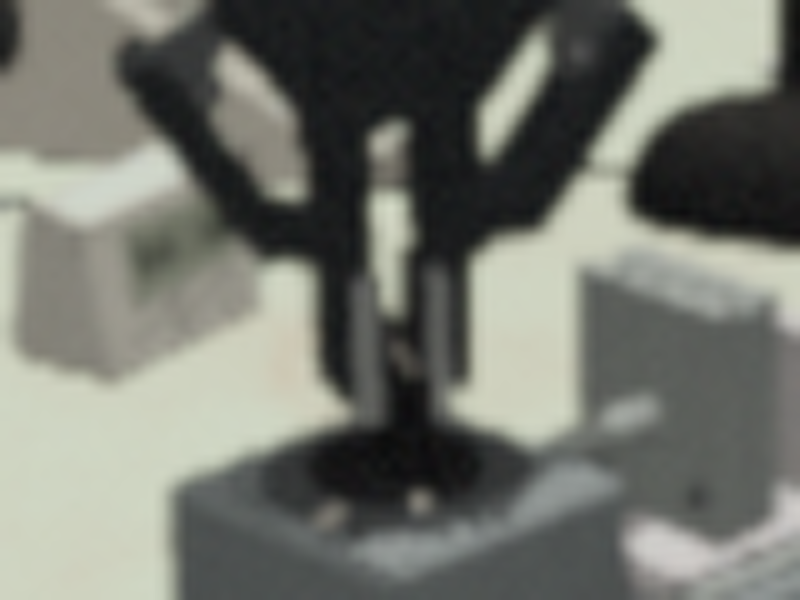

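```bash
python3 -m pendant '[[[0,0,0.17],[0,0,-1],0],[[0,0,0.34],[0,0,-1],0],[[0,0,0.51],[0,0,-1],0],[[0,0,0.68],[0,0,-1],0],[[0,0,0.83],[0,0,-1],0],[[0,0,0.88],[0,0,-1],0],[[0,0,0.88],[0,0,-1],0],[[0,0,0.88],[0,0,-1],0]]' 60
python3 - <<'E'
from h import *
st()
b=snapshot("scene")
cv2.imwrite("pics/s10c.png",crop(b,265,225,64,48,12))
b=snapshot("top")
cv2.imwrite("pics/t10c.png",crop(b,270,210,64,48,12))
E
```

```text
clock: 9.12
eef_pos: [0.4968, -0.0112, 0.0494]
tcp_rot: [2.296, 2.139, 0.003]
contact_force: [5.4, -1.2, -12.0]
grip_width: 0.0083
t 9.12 pos [ 0.4968 -0.0112  0.0494] psi -0.07 tilt [ 0.004  -0.0012 -1.    ] F [  5.37  -1.23 -12.02] M [-0.21 -0.85 -0.13] g 0.0083 q6 [-0.25  0.33  1.87 -0.    0.94 -0.18]
```

View pics/s10c.png

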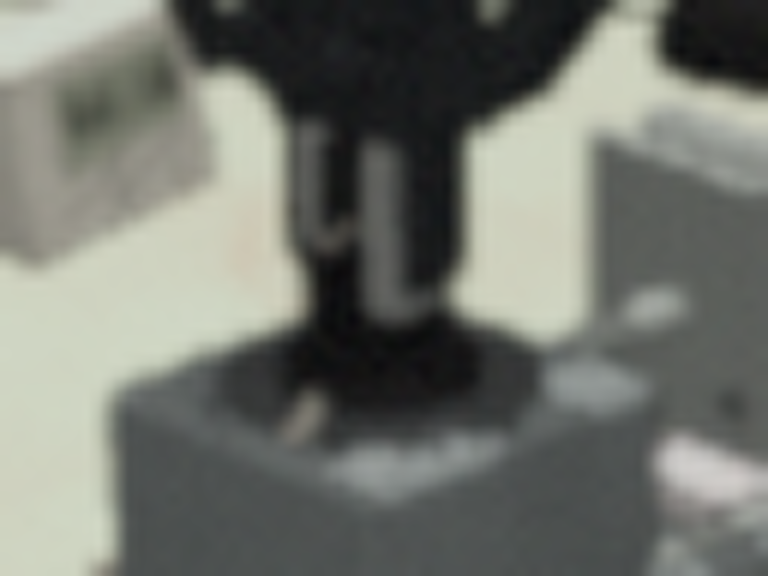

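View pics/t10c.png

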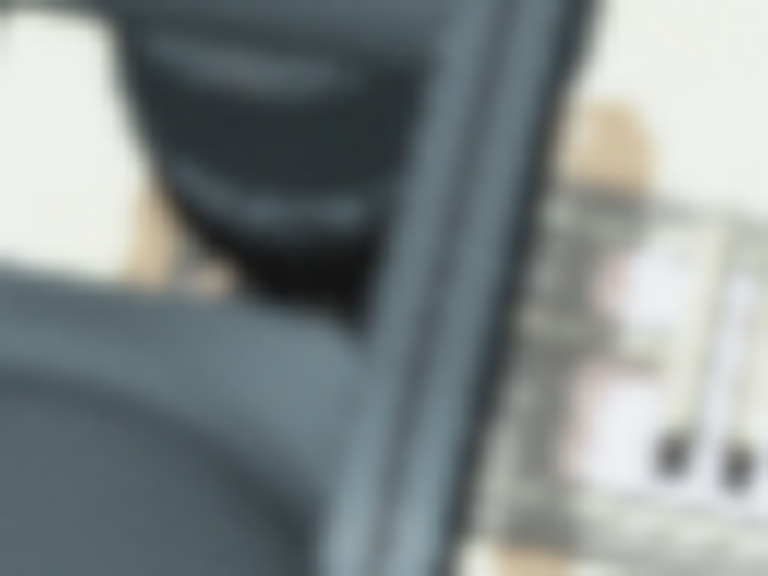

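```bash
python3 -m pendant '[[[0,0,0.88],[0,0,0],0.4],[[0,0,0],[0,0,0],0.4],[[0,0,0],[0,0,0],0.4],[[0,0,0],[0,0,-50],0.4],[[0,0,0],[0,0,-100],0.4],[[0,0,0],[0,0,-120],0.4]]' >/dev/null; python3 - <<'E'
from h import *
st()
E
```

```text
t 9.97 pos [ 0.4975 -0.0113  0.1728] psi -0.074 tilt [ 0.0085 -0.0023 -1.    ] F [ 0.93  0.3  -0.  ] M [-0.06 -0.04 -0.02] g 0.0341 q6 [-0.25  0.19  1.72 -0.    1.23 -0.17]
```

I made a mistake there: the first row carried a stray turn while the fingers were opening. I'll check where the knob stands.

```bash
python3 -m pendant '[[[0,0,0],[0,0,-60],0.4],[[0,0,0],[0,-60,-120],0.4],[[0,0,0],[0,-120,-120],0.4],[[0,0,0],[0,-180,-120],0.4],[[0,0,0],[0,-180,-120],0.4]]'
python3 - <<'E'
from h import *
st()
b=snapshot("scene"); cv2.imwrite("pics/s11.png",b)
cv2.imwrite("pics/s11c.png",crop(b,265,225,64,48,12))
b=snapshot("top"); cv2.imwrite("pics/t11.png",b)
cv2.imwrite("pics/t11c.png",crop(b,270,210,64,48,12))
E
```

```text
clock: 10.6
eef_pos: [0.3139, 0.003, 0.2917]
tcp_rot: [2.298, 2.129, 0.008]
contact_force: [-0.5, -0.2, 0.2]
grip_width: 0.0342
t 10.6 pos [0.3139 0.003  0.2917] psi -0.077 tilt [ 0.0097 -0.0029 -0.9999] F [-0.55 -0.22  0.2 ] M [-0.05  0.03 -0.01] g 0.0342 q6 [-0.35 -0.25  1.85  0.    1.54 -0.28]
```

View pics/s11c.png

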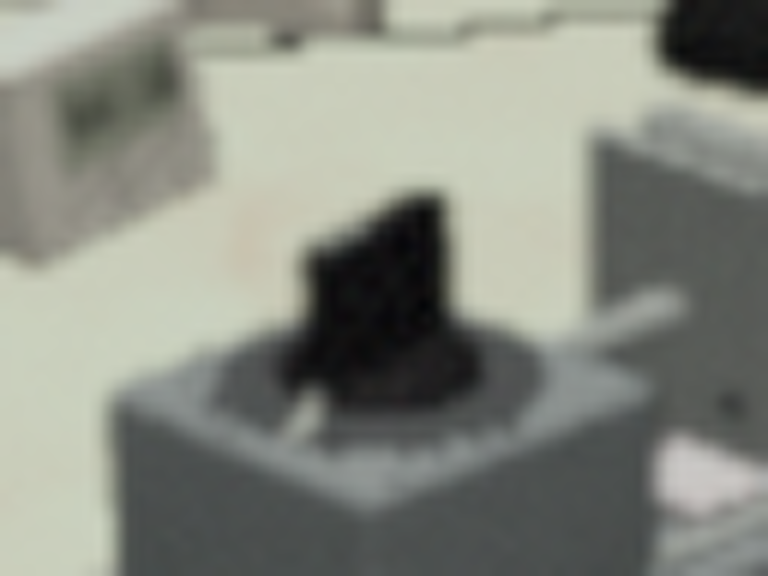

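View pics/t11c.png

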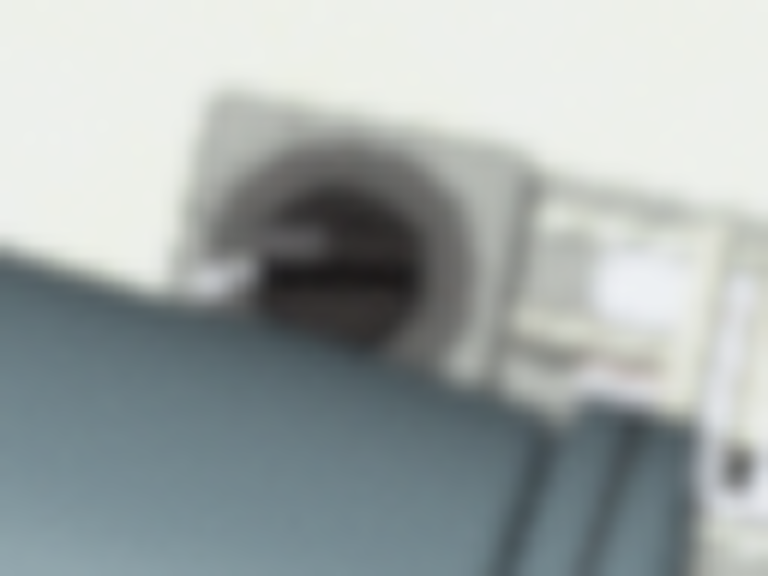

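```bash
python3 - <<'E'
from jig import *
p=fit(["top","scene"]).x
g=lambda x,y:np.array((233+(x+.5)/12-.5,201+(y+.5)/12-.5)); t=lambda x,y:np.array((238+(x+.5)/12-.5,186+(y+.5)/12-.5))
obs=[("top","m",c(100,243)),("scene","m",e(158,356)),("top",0,c(160,297)),("scene",0,e(233,344)),("scene",1,g(313,396))]
def pt(th,r,z): return JJ(p,-r*np.cos(th),58+p[3]+r*np.sin(th),z)
def f(q):
    so,to,(tm,t0,t1),z,rp=q[:2],q[2:4],q[4:7],q[7],q[8]
    r=[]
    for n,k,uv in obs:
        X=pt(tm,29.5,56) if k=="m" else pt((t0,t1)[k],rp,z)
        r+=list((proj(n,X)[0]+(so if n=="scene" else to)-uv)/.4)
    return np.r_[r,so/1.5,to/1.5,(z-62)/4,(rp-23.5)/1]
s=least_squares(f,[0,0,0,0,1.4,.5,1.4,62,23.5]);print(s.x.round(3),s.fun.round(2))
Jc=np.linalg.inv(s.jac.T@s.jac);print("sd",np.sqrt(np.diag(Jc)).round(3), "d", s.x[6]-s.x[4],np.sqrt(Jc[6,6]+Jc[4,4]-2*Jc[4,6]))
for n in P:
  for q in("knob_pointer","index_mark","knob_grip"):
    for d in pinpoint(n,q)[:1]:print(n,q,np.round(d['location'],1),round(d['score'],2))
E
```

```text
[ 0.129 -0.73  -0.531 -0.942  1.317  0.459  1.346 59.226 22.857] [ 0.86  0.   -0.11  0.31 -0.76  0.17  0.29 -0.99 -0.2   0.81  0.09 -0.49
 -0.35 -0.63 -0.69 -0.64]
sd [0.65  0.406 0.355 0.569 0.062 0.068 0.103 1.262 0.912] d 0.028369929767861013 0.07135229114406252
scene knob_pointer [258.  233.8] 0.6
scene index_mark [259.3 236.8] 0.47
scene knob_grip [262.3 218.8] 0.53
top knob_pointer [260.8 210.7] 0.68
top index_mark [255.4 208.6] 0.53
top knob_grip [266.  206.4] 0.73
```

```bash
python3 - <<'E'
from h import *
b=cv2.imread("pics/s11.png"); cv2.imwrite("pics/s12c.png",crop(b,226,290,56,66,11))
b=cv2.imread("pics/top0.png"); cv2.imwrite("pics/t12c.png",crop(b,176,242,40,36,18))
E
```

```text
(no output)
```

View pics/s12c.png

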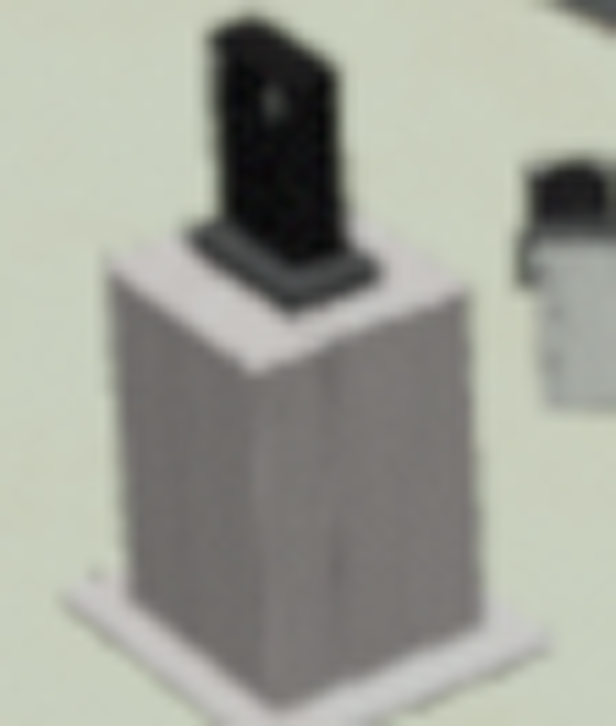

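View pics/t12c.png

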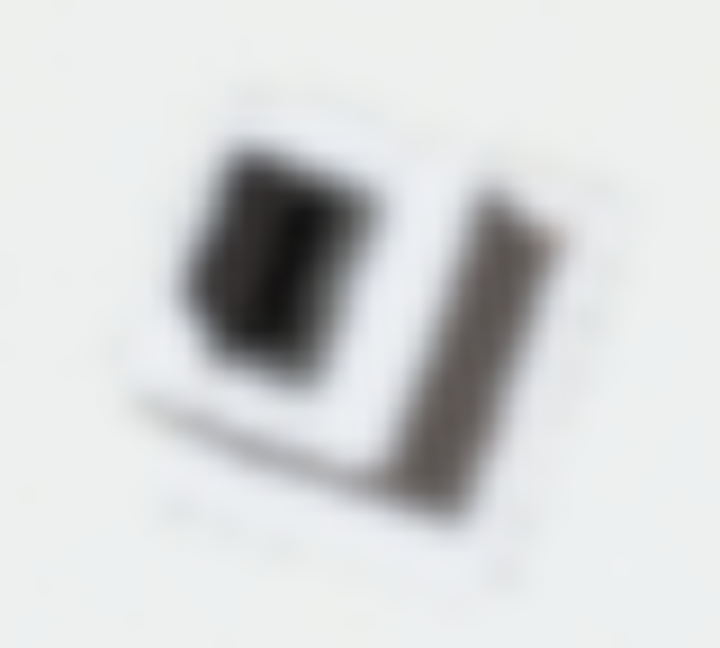

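```bash
cat > stand.py <<'E'
from h import *
a=lambda x,y:np.array((198+(x+.5)/11-.5,257+(y+.5)/11-.5))
b=lambda x,y:np.array((156+(x+.5)/18-.5,224+(y+.5)/18-.5))
D=[("scene",a(108,265),25,22.5,72),("scene",a(252,372),-25,22.5,72),("scene",a(468,292),-25,-22.5,72),
("scene",a(192,238),17,10,78),("scene",a(380,268),-17,-10,78),("scene",a(292,300),-17,10,76),("scene",a(210,38),14,6,116),("scene",a(338,70),-14,-6,116),("scene",a(255,15),14,-6,116),
("top",b(483,190),25,-22.5,72),("top",b(390,475),-25,-22.5,72),("top",b(135,393),-25,22.5,72),("top",b(240,145),14,6,116)]
def f(p,cs=("scene","top"),D=D):
    r=[]
    for n,uv,x,y,z in D:
        if n in cs:
            X=[p[0]+(np.cos(p[2])*x-np.sin(p[2])*y)/1e3,p[1]+(np.sin(p[2])*x+np.cos(p[2])*y)/1e3,z/1e3]; r+=list(proj(n,X)[0]-uv)
    return np.array(r)
E
python3 - <<'E'
from stand import *
for cs in(("scene",),("top",),("scene","top")):
    for y0 in(-.3,):
        s=least_squares(f,[.45,.2,y0],args=(cs,),loss='soft_l1');print(cs,s.x.round(4),f(s.x,cs).round(1))
H=[(n,u,x,y,z) for n,u,x,y,z in D if z>75]
s=least_squares(f,[.45,.2,-.3],args=(("scene",),H));print("handle",s.x.round(4),s.fun.round(1))
E
```

```text
('scene',) [ 0.4184  0.2553 -0.3891] [-0.6 -0.1 -0.1  0.3  0.6  0.2 -0.7 -0.9  0.6 -0.  -0.4  1.2 -0.8 -0.5
  0.8 -0.   0.5 -0.2]
('top',) [ 0.421   0.2525 -0.3555] [ 0.7 -0.6  0.1  0.5 -0.8  0.3 -0.  -0.2]
('scene', 'top') [ 0.4197  0.2539 -0.3746] [-0.8 -0.5  0.  -0.1  0.5 -0.4 -0.8 -1.2  0.6 -0.6 -0.3  0.8 -1.  -0.9
  0.7 -0.5  0.3 -0.6  0.3  0.  -0.6  1.1 -1.3  0.6 -0.4  0.3]
handle [ 0.4184  0.2554 -0.3881] [-0.7 -0.8  0.6 -0.  -0.4  1.3 -0.9 -0.5  0.8  0.   0.5 -0.2]
```

```bash
python3 - <<'E'
from h import *
print(row((.4195,.2542,.15),1.196))
E
```

```text
([0.0055, 0.0057, -1.2698], [259.13, 81.8, 141.11])
```

```bash
python3 -m pendant '[[[0.0055,0.0057,-1.27],[259.1,81.8,100],0.5],[[0.0055,0.0057,-1.27],[259.1,81.8,141],0.5],[[0.0055,0.0057,-1.27],[259.1,81.8,141],0.5],[[0.0055,0.0057,-1.27],[259.1,81.8,141],0.5],[[0.0055,0.0057,-1.27],[259.1,81.8,141],0.5],[[0.0055,0.0057,-1.27],[259.1,81.8,141],0.5],[[0.0055,0.0057,-1.27],[259.1,81.8,141],0.5],[[0.0055,0.0057,-1.27],[259.1,81.8,141],0.5],[[0.0055,0.0057,-1.27],[259.1,81.8,141],0.5]]'
python3 - <<'E'
from h import *
st()
b=snapshot("scene"); cv2.imwrite("pics/s13.png",b)
cv2.imwrite("pics/s13c.png",crop(b,226,270,100,90,7))
b=snapshot("top"); cv2.imwrite("pics/t13.png",b)
cv2.imwrite("pics/t13c.png",crop(b,270,210,64,48,12))
print(row((.4195,.2542,.066),1.196))
E
```

```text
clock: 12.12
eef_pos: [0.4197, 0.2542, 0.1497]
tcp_rot: [-0.589, -3.085, 0.0]
contact_force: [-0.1, 0.7, 0.1]
grip_width: 0.0429
t 12.12 pos [0.4197 0.2542 0.1497] psi 1.193 tilt [-7.e-04 -2.e-04 -1.e+00] F [-0.06  0.72  0.07] M [-0.03 -0.   -0.  ] g 0.0429 q6 [ 0.32  0.2   1.76  0.    1.18 -0.88]
([-0.0, -0.0001, -0.0019], [0.18, 0.05, 84.06])
```

View pics/s13c.png

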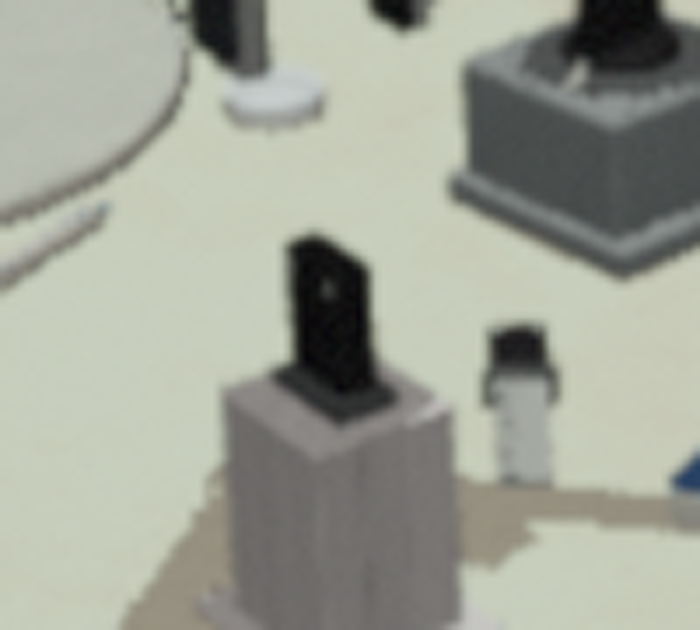

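View pics/t13c.png

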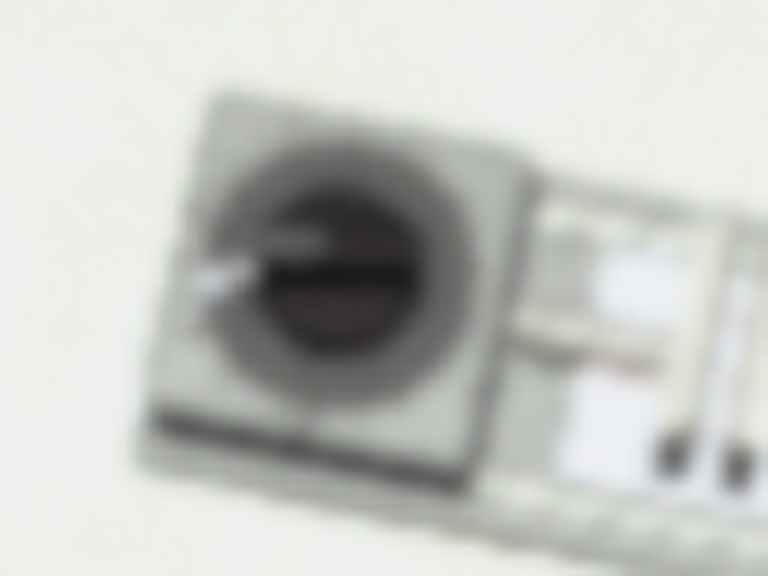

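The pads are well clear above the handle. The pointer and mark are close to aligned in the top view; I'll measure that properly with a ring-centre fit before picking up the blade.

```bash
python3 - <<'E'
from jig import *
from scipy.ndimage import map_coordinates
p=fit(["top","scene"]).x
def circ(n,r,z,A,off): 
    X=np.array([JJ(p,-r*np.cos(t),58+p[3]+r*np.sin(t),z) for t in A]); return proj(n,X)+off
A=np.arange(0,2*np.pi,.05)
def samp(g,uv): return map_coordinates(g,[uv[:,1],uv[:,0]],order=1)
res={}
for n,f in(("scene","pics/s2.png"),("scene","pics/s13.png"),("top","pics/top0.png"),("top","pics/t13.png")):
    g=cv2.GaussianBlur(cv2.cvtColor(cv2.imread(f),cv2.COLOR_BGR2GRAY).astype(float),(0,0),.5)
    B=A[(A<.0)|(A>1.9)] if n=="top" else A[(A>1.9)&(A<2.9)|(A>4.2)|(A<.1)]
    if n=="top": B=A[(A>1.8)&(A<6.2)]
    def sc(o): return -np.mean(samp(g,circ(n,36,56,B,o))-samp(g,circ(n,31.5,56,B,o)))
    best=min(((sc(np.array([du,dv])),du,dv) for du in np.arange(-3,3.1,.25) for dv in np.arange(-3,3.1,.25)))
    o=np.array(best[1:]);print(n,f,best)
    # angular profile of brightness at mark radius and pointer radius
    T=np.arange(0,2.2,.02)
    for r,z in((30,56),(31.5,56),(23,57),(23,60),(23,63),(24,57),(24,60),(24,63)):
        v=samp(g,circ(n,r,z,T,o)); w=np.clip(v-np.percentile(v,70),0,None)**2
        k=np.argmax(v); m=abs(T-T[k])<.3
        print("   r",r,"z",z,"peak",round(T[k],2),"cent",round((T*w)[m].sum()/w[m].sum(),3),"val",int(v[k]),int(np.median(v)))
E
```

```text
scene pics/s2.png (np.float64(-36.65421791353772), np.float64(0.0), np.float64(-0.25))
   r 30 z 56 peak 1.32 cent 1.348 val 138 88
   r 31.5 z 56 peak 1.3 cent 1.325 val 138 93
   r 23 z 57 peak 0.44 cent 0.466 val 109 73
   r 23 z 60 peak 0.52 cent 0.477 val 115 53
   r 23 z 63 peak 2.18 cent 2.081 val 77 35
   r 24 z 57 peak 1.48 cent 1.448 val 107 77
   r 24 z 60 peak 0.54 cent 0.489 val 118 59
   r 24 z 63 peak 2.18 cent 2.079 val 82 36
scene pics/s13.png (np.float64(-37.67418590839387), np.float64(0.25), np.float64(-0.5))
   r 30 z 56 peak 1.34 cent 1.314 val 134 87
   r 31.5 z 56 peak 1.3 cent 1.301 val 134 93
   r 23 z 57 peak 1.42 cent 1.402 val 132 69
   r 23 z 60 peak 1.3 cent 1.358 val 100 47
   r 23 z 63 peak 2.18 cent 2.076 val 82 35
   r 24 z 57 peak 1.4 cent 1.383 val 138 73
   r 24 z 60 peak 1.34 cent 1.336 val 107 54
   r 24 z 63 peak 2.18 cent 2.076 val 86 37
top pics/top0.png (np.float64(-38.00375420062502), np.float64(-0.75), np.float64(-1.0))
   r 30 z 56 peak 1.3 cent 1.314 val 179 124
   r 31.5 z 56 peak 1.3 cent 1.316 val 183 136
   r 23 z 57 peak 0.46 cent 0.463 val 130 97
   r 23 z 60 peak 0.46 cent 0.444 val 130 97
   r 23 z 63 peak 0.46 cent 0.425 val 130 97
   r 24 z 57 peak 0.44 cent 0.463 val 130 102
   r 24 z 60 peak 0.42 cent 0.444 val 130 101
   r 24 z 63 peak 0.42 cent 0.426 val 130 101
top pics/t13.png (np.float64(-37.66388050659603), np.float64(-0.5), np.float64(-0.75))
   r 30 z 56 peak 1.32 cent 1.331 val 187 126
   r 31.5 z 56 peak 1.32 cent 1.328 val 187 139
   r 23 z 57 peak 1.42 cent 1.392 val 149 97
   r 23 z 60 peak 1.38 cent 1.364 val 150 96
   r 23 z 63 peak 1.36 cent 1.335 val 151 96
   r 24 z 57 peak 1.42 cent 1.376 val 155 100
   r 24 z 60 peak 1.38 cent 1.349 val 156 99
   r 24 z 63 peak 1.36 cent 1.321 val 156 99
```

The ring-centred fit puts the mark at about 1.32 and the pointer at about 1.35, an error of roughly 0.03, which is within tolerance. Next I grasp the handle.

```bash
python3 -m pendant '[[[0,0,0],[0,0,40],0.5],[[0,0,0],[0,0,70],0.5],[[0,0,0],[0,0,80],0.5],[[0,0,0],[0,0,84],0.5],[[0,0,0],[0,0,84],0.5]]'
python3 - <<'E'
from h import *
st()
b=snapshot("scene")
cv2.imwrite("pics/s14c.png",crop(b,226,270,100,90,7))
E
```

```text
clock: 12.85
eef_pos: [0.4204, 0.2543, 0.0669]
tcp_rot: [0.589, 3.085, 0.001]
contact_force: [-0.3, 0.6, 0.3]
grip_width: 0.0422
t 12.85 pos [0.4204 0.2543 0.0669] psi 1.194 tilt [ 1.3e-03  5.0e-04 -1.0e+00] F [-0.28  0.56  0.34] M [ 0.02 -0.01  0.02] g 0.0422 q6 [ 0.32  0.3   1.86  0.    0.98 -0.88]
```

View pics/s14c.png

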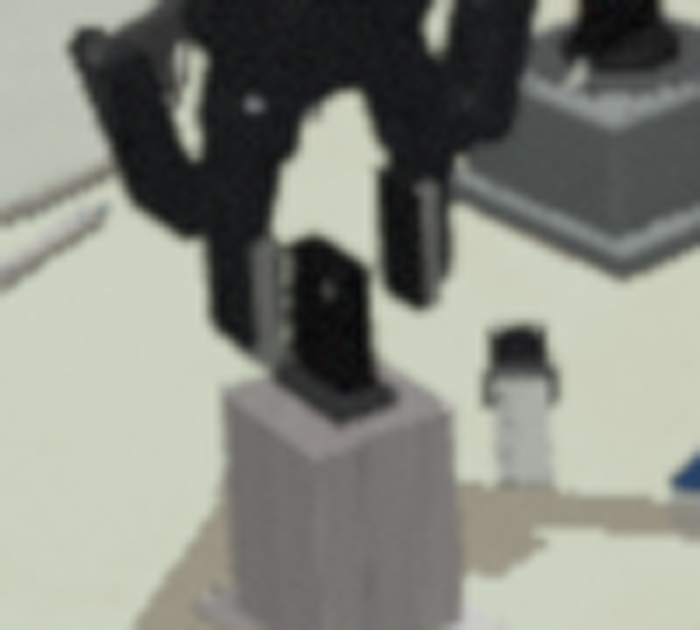

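```bash
python3 -m pendant '[[[0,0,0],[0,0,0],0],[[0,0,0],[0,0,0],0],[[0,0,0],[0,0,0],0],[[0,0,0],[0,0,0],0],[[0,0,0],[0,0,-20],0],[[0,0,0],[0,0,-50],0],[[0,0,0],[0,0,-90],0],[[0,0,0],[0,0,-120],0],[[0,0,0],[0,0,-120],0]]' 60
python3 - <<'E'
from h import *
st()
b=snapshot("scene")
cv2.imwrite("pics/s15c.png",crop(b,226,230,110,150,5))
E
```

```text
clock: 14.02
eef_pos: [0.4218, 0.2548, 0.1893]
tcp_rot: [0.587, 3.08, 0.006]
contact_force: [-0.2, -0.3, -1.4]
grip_width: 0.0108
t 14.03 pos [0.4218 0.2548 0.1893] psi 1.194 tilt [ 0.0067  0.0023 -1.    ] F [-0.19 -0.29 -1.42] M [ 0.02 -0.02 -0.04] g 0.0108 q6 [ 0.32  0.16  1.7   0.    1.27 -0.88]
```

View pics/s15c.png

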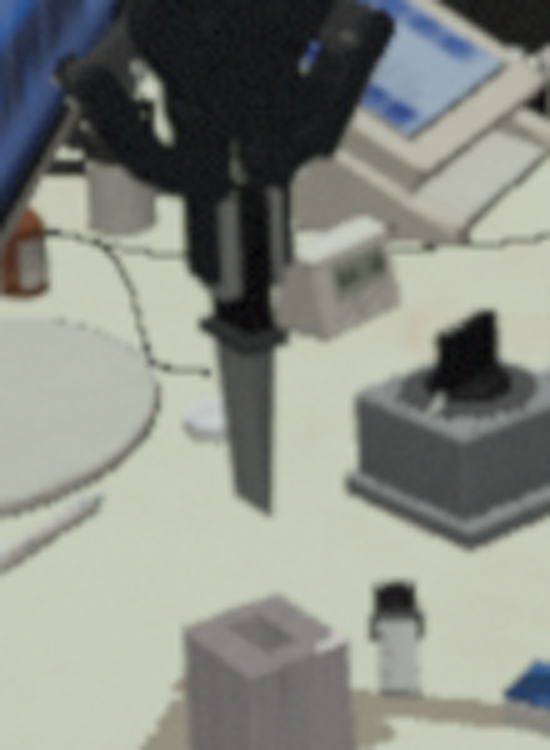

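```bash
python3 - <<'E'
from jig import *
st()
b=snapshot("scene"); cv2.imwrite("pics/s16.png",b); cv2.imwrite("pics/s16c.png",crop(b,295,220,50,42,16))
for q in("set_edge","sprung_edge","set_plate"):
    for d in pinpoint("scene",q)[:2]:print("scene",q,np.round(d['location'],2),round(d['score'],2),(plane("scene",d['location'],.077)).round(4))
b=snapshot("top"); cv2.imwrite("pics/t16.png",b); cv2.imwrite("pics/t16c.png",crop(b,300,215,50,42,16))
for q in("set_edge","sprung_edge","set_plate"):
    for d in pinpoint("top",q)[:2]:print("top",q,np.round(d['location'],2),round(d['score'],2),(plane("top",d['location'],.077)).round(4))
p=fit(["top","scene"]).x
print("model gap centre",JJ(p,0,-38+p[3],77).round(4),p[3])
E
```

```text
t 14.07 pos [0.4206 0.2544 0.1874] psi 1.194 tilt [ 0.0034  0.0012 -1.    ] F [ 0.4   0.22 -0.99] M [ 0.02  0.04 -0.03] g 0.0105 q6 [ 0.32  0.17  1.7   0.    1.27 -0.88]
scene set_edge [291.5 213.6] 0.71 [ 0.4714 -0.1031  0.077 ]
scene sprung_edge [291.2 209.1] 0.61 [ 0.4873 -0.1297  0.077 ]
scene set_plate [292.2 234.9] 0.94 [0.4061 0.0098 0.077 ]
top set_edge [299.5 216.1] 0.69 [ 0.4659 -0.1044  0.077 ]
top set_edge [294.7 216. ] 0.47 [ 0.4669 -0.0911  0.077 ]
top sprung_edge [301.9 213. ] 0.4 [ 0.4743 -0.1117  0.077 ]
top set_plate [298.6 215.3] 0.57 [ 0.4683 -0.1021  0.077 ]
model gap centre [ 0.4708 -0.1044  0.077 ] -0.8644948736614138
```

View pics/s16c.png

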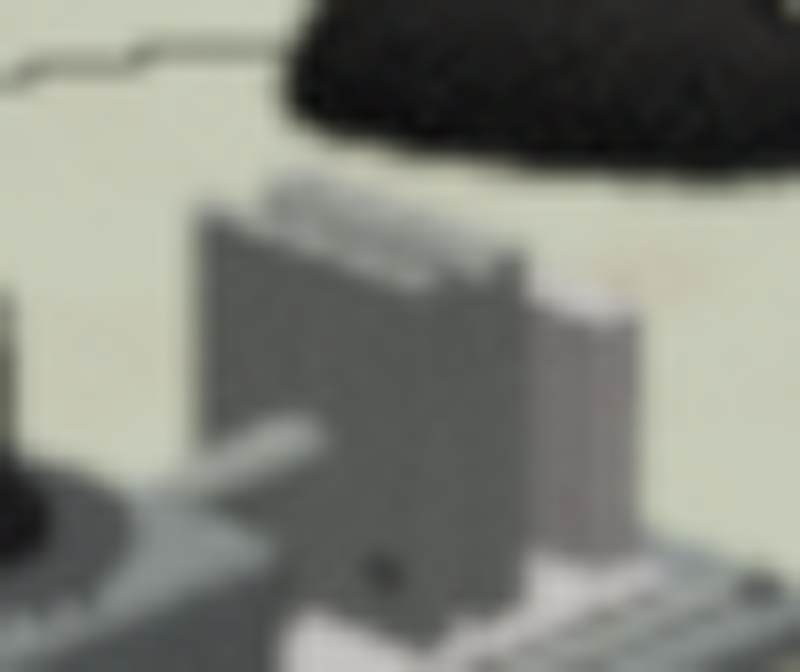

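View pics/t16c.png

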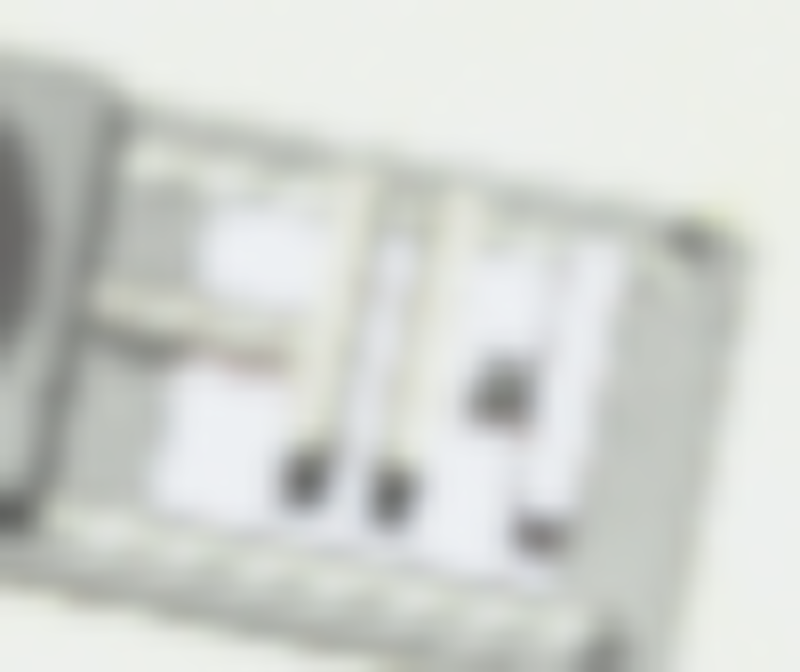

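```bash
python3 - <<'E'
from jig import *
p=fit(["top","scene"]).x
k=lambda x,y:np.array((275+(x+.5)/16-.5,194+(y+.5)/16-.5))
s=lambda x,y:np.array((270+(x+.5)/16-.5,199+(y+.5)/16-.5))
def loc(X):
    d=(X[:2]-p[:2])*1e3; c_,s_=np.cos(p[2]),np.sin(p[2]); return (c_*d[0]+s_*d[1],-s_*d[0]+c_*d[1])
for nm,n,uv,z in(("near mid","top",k(351,462),.08),("far mid","top",k(414,187),.08),("centre","top",k(383,325),.08)):
    X=plane(n,uv-np.array([-.6,-.85])*0,z); print(nm,X.round(4),np.round(loc(X),1), "corr",np.round(loc(plane(n,uv-np.array([-.6,-.85]),z)),1))
# scene: set plate outer top edge, ends; sprung near end outer corner
for nm,uv in(("set outer far",s(200,215)),("set outer near?",s(440,300)),("set near inner",s(525,262)),("sprung near outer",s(635,312)),("sprung far",s(275,180))):
    X=plane("scene",uv,.08);print(nm,X.round(4),np.round(loc(X),1))
im=cv2.resize(cv2.imread("pics/s16.png"),None,fx=12,fy=12,interpolation=cv2.INTER_CUBIC)
def draw(x0,x1,y0,y1,z0,z1,col):
    for z in(z0,z1):
        q=[proj("scene",JJ(p,x,y+p[3],z))[0] for x,y in((x0,y0),(x1,y0),(x1,y1),(x0,y1))]
        cv2.polylines(im,[np.int32([(a+.5)*12-.5 for a in q])],True,col,1)
draw(-25,25,-38+3.2,-38+12.2,17.5,80,(0,0,255));draw(-25,25,-38-12.2,-38-3.2,17.5,80,(0,255,0))
cv2.imwrite("pics/o3.png",im[2400:2900,3250:3850])
E
```

```text
near mid [ 0.4479 -0.0947  0.08  ] [-24.6 -35.4] corr [-26.6 -37.5]
far mid [ 0.496  -0.1089  0.08  ] [ 25.5 -36.7] corr [ 23.4 -38.8]
centre [ 0.4718 -0.1018  0.08  ] [  0.3 -36.2] corr [ -1.8 -38.3]
set outer far [ 0.4939 -0.095   0.08  ] [ 19.8 -23.9]
set outer near? [ 0.444  -0.0818  0.08  ] [-31.8 -23.9]
set near inner [ 0.44   -0.1015  0.08  ] [-30.5 -44. ]
sprung near outer [ 0.4158 -0.0914  0.08  ] [-56.5 -40.5]
sprung far [ 0.4911 -0.1135  0.08  ] [ 21.9 -42.5]
```

View pics/o3.png

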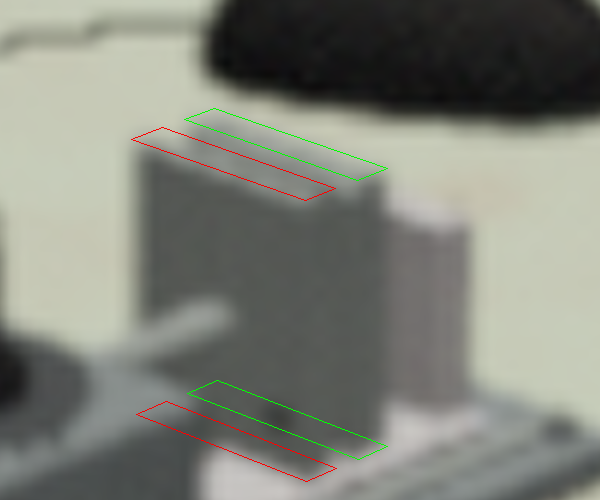

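```bash
python3 - <<'E'
from jig import *
p=fit(["top","scene"]).x
g=JJ(p,0,-36.7,0);print(g.round(4))
print(row((g[0],g[1],.185),np.pi/2+p[2]))
E
```

```text
[ 0.4714 -0.1023  0.    ]
([0.0003, 0.0003, -0.1164], [-179.04, -312.5, 1.26])
```

```bash
python3 -m pendant '[[[0,0,-0.1164],[-179,-312.5,-5],0],[[0,0,-0.1164],[-179,-312.5,-5],0],[[0,0,-0.1164],[-179,-312.5,-5],0],[[0,0,-0.1164],[-179,-312.5,-5],0],[[0,0,-0.1164],[-179,-312.5,-5],0],[[0,0,-0.1164],[-179,-312.5,-5],0],[[0,0,-0.1164],[-179,-312.5,0],0],[[0,0,-0.1164],[-179,-312.5,20],0],[[0,0,-0.1164],[-179,-312.5,20],0],[[0,0,-0.1164],[-179,-312.5,20],0]]'
python3 - <<'E'
from jig import *
st()
b=snapshot("scene"); cv2.imwrite("pics/s17.png",b); cv2.imwrite("pics/s17c.png",crop(b,290,200,70,80,9))
b=snapshot("top"); cv2.imwrite("pics/t17c.png",crop(b,295,210,64,48,12))
print(row((.4714,-.1023,.165),1.310))
E
```

```text
clock: 15.72
eef_pos: [0.4714, -0.1015, 0.1666]
tcp_rot: [0.406, 3.115, 0.001]
contact_force: [-0.3, -0.8, -0.2]
grip_width: 0.0106
t 15.72 pos [ 0.4714 -0.1015  0.1666] psi 1.311 tilt [ 3.e-04  3.e-04 -1.e+00] F [-0.28 -0.8  -0.21] M [ 0.01  0.01 -0.01] g 0.0106 q6 [-0.44  0.17  1.75  0.    1.22 -1.76]
([0.0, 0.0016, 0.0012], [0.3, -0.48, 2.0])
```

View pics/s17c.png

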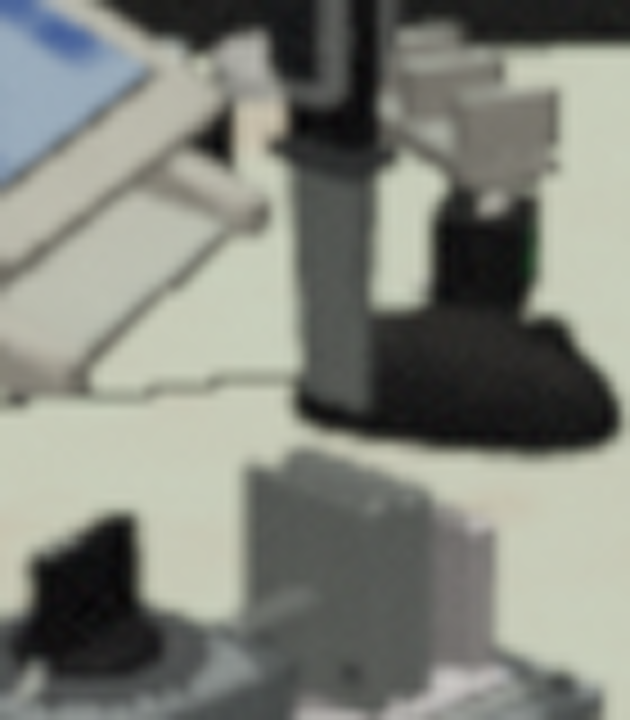

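View pics/t17c.png

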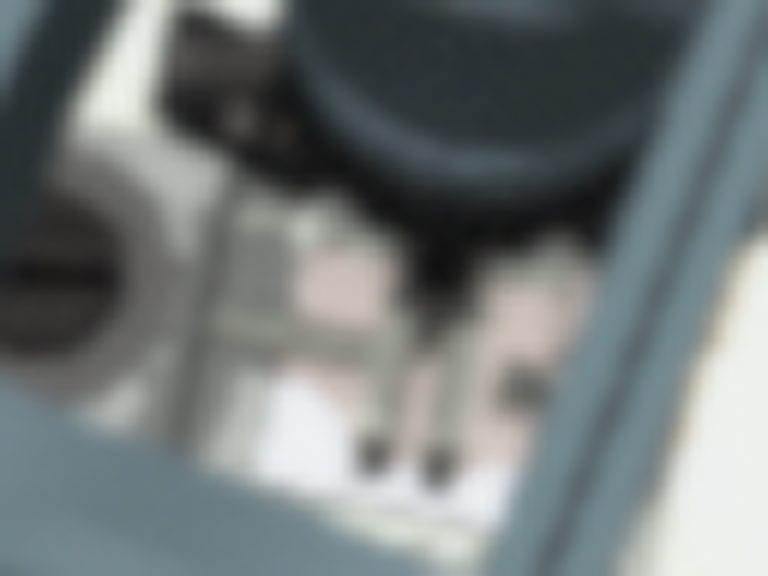

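Blade and gap line up in both views: in the scene crop the tip is above the plate centre at x≈339, and in the top view it lies between the plates. I descend in stages, watching the force.

```bash
python3 -m pendant '[[[0,0.0016,0],[0.3,-0.4,10],0],[[0,0.0016,0],[0.3,-0.4,18],0],[[0,0.0016,0],[0.3,-0.4,24],0],[[0,0.0016,0],[0.3,-0.4,29],0],[[0,0.0016,0],[0.3,-0.4,33],0],[[0,0.0016,0],[0.3,-0.4,33],0]]'
python3 - <<'E'
from jig import *
st()
b=snapshot("scene"); cv2.imwrite("pics/s18c.png",crop(b,290,205,70,80,9))
E
```

```text
clock: 16.58
eef_pos: [0.4713, -0.1022, 0.1337]
tcp_rot: [-0.407, -3.114, -0.0]
contact_force: [-1.0, 0.1, -0.7]
grip_width: 0.0109
t 16.57 pos [ 0.4713 -0.1022  0.1337] psi 1.311 tilt [-6.e-04  4.e-04 -1.e+00] F [-0.96  0.11 -0.75] M [-0.01 -0.07 -0.01] g 0.0109 q6 [-0.45  0.2   1.8   0.    1.14 -1.76]
```

View pics/s18c.png

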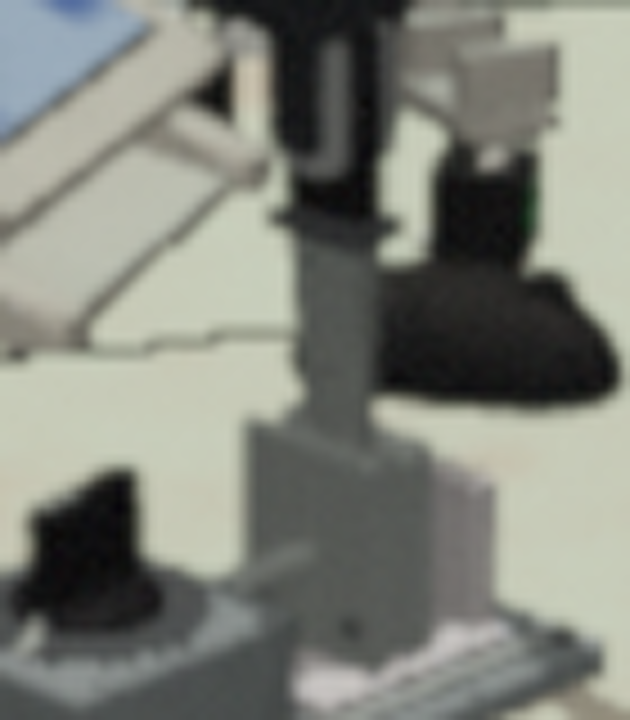

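```bash
python3 -m pendant '[[[0,0,0],[0,0,5],0],[[0,0,0],[0,0,10],0],[[0,0,0],[0,0,14],0],[[0,0,0],[0,0,18],0],[[0,0,0],[0,0,18],0]]'; python3 -c "
from h import *
st()"
```

```text
clock: 17.25
eef_pos: [0.4712, -0.1021, 0.1155]
tcp_rot: [-0.407, -3.114, -0.001]
contact_force: [-0.0, 0.1, -0.4]
grip_width: 0.0105
t 17.25 pos [ 0.4712 -0.1021  0.1155] psi 1.311 tilt [-9.e-04  6.e-04 -1.e+00] F [-0.02  0.06 -0.42] M [ 0.08  0.06 -0.05] g 0.0105 q6 [-0.45  0.22  1.82  0.    1.1  -1.76]
```

```bash
for i in 1; do python3 -m pendant '[[[0,0,0],[0,0,2],0],[[0,0,0],[0,0,4],0],[[0,0,0],[0,0,5],0],[[0,0,0],[0,0,5],0]]'; done; python3 -c "
from h import *
st()"
```

```text
clock: 17.75
eef_pos: [0.4711, -0.1021, 0.1104]
tcp_rot: [-0.407, -3.114, -0.001]
contact_force: [-0.3, 0.1, -0.6]
grip_width: 0.0109
t 17.75 pos [ 0.4711 -0.1021  0.1104] psi 1.311 tilt [-1.1e-03  6.0e-04 -1.0e+00] F [-0.35  0.14 -0.56] M [ 0.12 -0.07 -0.02] g 0.0109 q6 [-0.45  0.23  1.83  0.    1.08 -1.76]
```

```bash
python3 -m pendant '[[[0,0,0],[0,0,1.5],0],[[0,0,0],[0,0,3],0],[[0,0,0],[0,0,3],0]]'; python3 -c "
from h import *
st()"
```

```text
clock: 18.12
eef_pos: [0.4713, -0.1022, 0.1074]
tcp_rot: [-0.407, -3.114, -0.0]
contact_force: [0.3, 0.2, -0.6]
grip_width: 0.011
t 18.12 pos [ 0.4713 -0.1022  0.1074] psi 1.311 tilt [-7.e-04  3.e-04 -1.e+00] F [ 0.31  0.2  -0.59] M [-0.05 -0.13  0.01] g 0.011 q6 [-0.45  0.23  1.83 -0.    1.08 -1.76]
```

```bash
python3 -m pendant '[[[0,0,0],[0,0,1.5],0],[[0,0,0],[0,0,3],0],[[0,0,0],[0,0,3],0]]'; python3 -c "
from h import *
st()"
```

```text
clock: 18.5
eef_pos: [0.4714, -0.1023, 0.1044]
tcp_rot: [-0.407, -3.115, -0.0]
contact_force: [0.6, -0.1, 1.0]
grip_width: 0.0107
t 18.5 pos [ 0.4714 -0.1023  0.1044] psi 1.311 tilt [-4.e-04  3.e-04 -1.e+00] F [ 0.64 -0.08  0.97] M [-0.04 -0.15  0.02] g 0.0107 q6 [-0.45  0.24  1.84  0.    1.07 -1.76]
```

```bash
python3 -m pendant '[[[0,0,0],[0,0,1.5],0],[[0,0,0],[0,0,3],0],[[0,0,0],[0,0,3],0]]'; python3 -c "
from h import *
st()"
```

```text
clock: 18.88
eef_pos: [0.4716, -0.1023, 0.1014]
tcp_rot: [-0.407, -3.115, -0.0]
contact_force: [0.5, -0.2, 2.4]
grip_width: 0.0112
t 18.88 pos [ 0.4716 -0.1023  0.1014] psi 1.311 tilt [-1.e-04  2.e-04 -1.e+00] F [ 0.48 -0.18  2.39] M [-0.08 -0.08 -0.03] g 0.0112 q6 [-0.45  0.24  1.84  0.    1.06 -1.76]
```

```bash
python3 -m pendant '[[[0,0,0],[0,0,1.5],0],[[0,0,0],[0,0,3],0],[[0,0,0],[0,0,3.5],0],[[0,0,0],[0,0,3.5],0]]'; python3 -c "
from h import *
st()"
```

```text
clock: 19.38
eef_pos: [0.4718, -0.1024, 0.0981]
tcp_rot: [0.407, 3.115, -0.0]
contact_force: [-0.6, -0.2, 6.2]
grip_width: 0.0111
t 19.38 pos [ 0.4718 -0.1024  0.0981] psi 1.311 tilt [ 4.e-04 -1.e-04 -1.e+00] F [-0.6  -0.19  6.16] M [-0.02 -0.01 -0.08] g 0.0111 q6 [-0.45  0.25  1.84  0.    1.05 -1.76]
```

```bash
python3 -m pendant '[[[0,0,0],[0,0,0],0],[[0,0,0],[0,0,0],0],[[0,0,0],[0,0,0],0]]'; python3 - <<'E'
from jig import *
st()
F=[]
for i in range(6):
    b=snapshot("scene"); F.append(monitor.observe()['contact_force'])
print(np.mean(F,0).round(2),np.std(F,0).round(2))
cv2.imwrite("pics/s19c.png",crop(b,285,205,80,80,9)); cv2.imwrite("pics/s19.png",b)
b=snapshot("top"); cv2.imwrite("pics/t19.png",b);cv2.imwrite("pics/t19c.png",crop(b,290,210,64,48,12)); st()
E
```

```text
clock: 19.75
eef_pos: [0.4718, -0.1024, 0.0981]
tcp_rot: [0.407, 3.115, -0.0]
contact_force: [0.3, -0.5, 4.7]
grip_width: 0.0108
t 19.75 pos [ 0.4718 -0.1024  0.0981] psi 1.311 tilt [ 4.e-04 -1.e-04 -1.e+00] F [ 0.29 -0.5   4.74] M [-0.07  0.06 -0.09] g 0.0108 q6 [-0.45  0.25  1.84  0.    1.05 -1.76]
[-0.15 -0.18  4.59] [0.2  0.49 0.38]
t 20.1 pos [ 0.4718 -0.1024  0.0981] psi 1.311 tilt [ 4.e-04 -1.e-04 -1.e+00] F [ 0.12 -0.54  4.85] M [-0.04 -0.03 -0.11] g 0.0107 q6 [-0.45  0.25  1.84  0.    1.05 -1.76]
```

View pics/s19c.png

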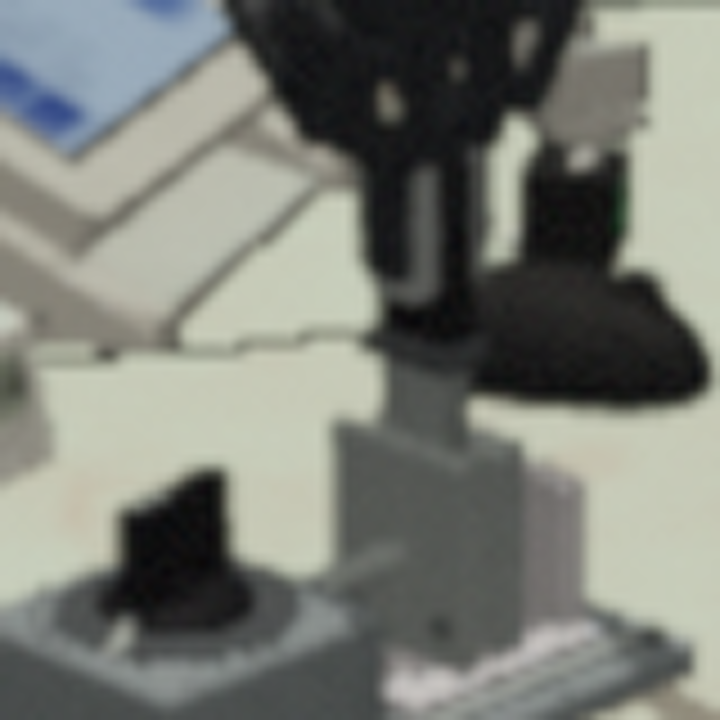

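View pics/s19.png

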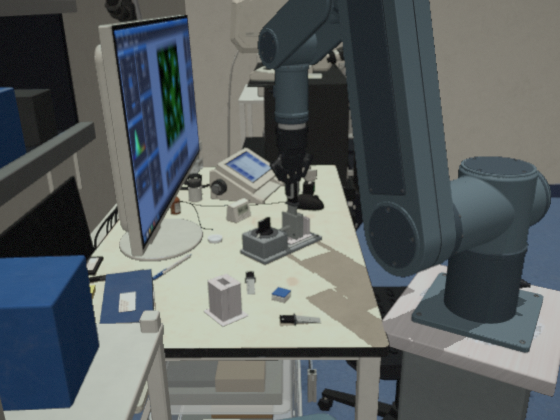

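```bash
python3 -c "
from h import *
order.sign_off(); st()"
```

```text
the job is handed in; nothing more can be done
the job is handed in; nothing more can be done
```

I turned the knob to the broad mark, took the taper blade out of its stand by its handle, and slid it tip down into the gap. I handed the job in while still holding it there, at about 20 s on the robot's clock.

**Last checks**
- **Knob:** the pointer measured about 1.35 rad and the mark about 1.32 rad. That is roughly 0.03 rad past the mark by the ring fit; other estimates gave 0.02 to 0.06, against the 0.1 allowed.
- **Fit:** the blade met the plates with its tip about 35 mm below the edge points, at the deep end of the expected range. I pushed it some 7–8 mm further, which should press the sprung plate back about 1.1–1.2 mm. The steady reading was 4.6 N; adding about 0.7 N for the blade's weight makes the push about 5.3 N, within the 5 to 6 N aimed for. The blade is upright and the tool's tilt is under 0.001 rad.
- **Surroundings:** the last scene picture shows the loose items where they were, with no sign of disturbance. I judged this by eye only.

**What disagreed or went wrong**
- **Finger length:** the fingertips showed about 23 mm higher than the reported TCP. I set grasp heights from the pictures instead; descending past the reported contact height with no contact confirmed this.
- **Stray turn:** when I released the knob, one row carried a turn I had not meant. The pictures afterwards showed the pointer had not moved.
- **After hand-in:** I could not read the state again, so there is no check from the second after hand-in.

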